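# Open the locked gauge case with its bit key

### The arm

A 6-joint arm with a two-finger parallel gripper is mounted at the origin on the work surface. World frame = base frame: x ahead of the robot, y to its left, z up, the work surface at z = 0. Lengths are in m, angles in degrees, forces in N, time in s.
With the tool pointing down it reaches from about 0.4 to 0.825 m from the base axis. Payload 7 kg.
Tool frame: the origin (TCP) lies between the finger pads; the fingertips stand 11 mm ahead of it and the grasp point (between the pads) lies 8 mm behind it (r.tcp_to_tips is the distance from the TCP to the fingertips, in m); x points along the fingers, y is the direction in which the jaws open and shut, and the axes are right-handed (so a half turn about x gives the same grasp; the last joint's range is limited). The gripper opens to 88 mm and grips with 3 to 60 N. Pads are 19 mm wide; open, the fingers measure 130 mm over their backs; the gripper's body (78 mm by 193 mm) begins 47 mm behind the grasp point.
Start: joints at [-56.03, 20.546, 0.682, 0, -70.136, -16.507], TCP at [0.203, -0.644, 0.238] pointing down, gripper open.
Joint ranges: [-176.03, 176.03], [-82.01, 121.73], [-58.28, 71.71], [-173.87, 95.51], [-174.79, -0.11], [-173.66, 173.66]. Speed limits (degrees/s): [136.94, 136.94, 172.46, 180, 180, 180].

### API

Orientations are given as [roll, pitch, yaw] about the fixed x, y, z axes, in that order (R = Rz(yaw) Ry(pitch) Rx(roll)).
In Python, from plant import r gives the robot as it stands.
- The arm moves only by the tool arm_command, never from a script. Its argument "plan" is a list of rows, each an object of numbers: "dx", "dy", "dz": the shift along the tool's x, y, z each as a share of 0.02 m, from -1 to 1; "wx", "wy", "wz": the turn, a rotation vector about the tool's x, y, z each as a share of 0.08 rad, from -1 to 1. In form: [{"dx": .., "dy": .., "dz": .., "wx": .., "wy": .., "wz": ..}, ...]. A call has 1 to 20 rows; each row shifts and turns the pose as measured when the row begins, along the tool's axes as they then stand; what a row does not reach is not made up. A row lasts 1/12 s, in which the tool goes at most 41.7 mm and 7.16 degrees, less where a joint would pass 70% of its speed; a pose out of reach is approached as far as the arm can. A call with a number of a shift or a turn outside -1 to 1 is refused whole. A call with a gripper value outside its range is refused whole. "fingers" is the closure, from -1 (fully open) to 1 (shut), so that 0 is half open, set as the call begins (left out, the last holds). The fingers move at their own pace and stop on an object; "force" is the grip in N (left out, the last holds). Time passes only in rows, so rows that do not move let the fingers close. It gives the time, the measured TCP pose, the force and the opening at its end, in the units of the state.
- r.get_state(): the state, without advancing time (a new reading comes with each control period).
- r.capture(name): name is "scene" or "top"; returns (picture, depth): 480x640x3 uint8, red, green, blue; 480x640 float32, m along the optical axis (not along the pixel's ray), 0 where there is no reading.
- r.camera_model(name): a dict with "vertical_fov" (degrees; the focal length in pixels is half the picture's height over the tangent of half this angle, whatever the lens; pixels are square), "cx", "cy" (the principal point, pixels), "R" (3x3) and "t" (3): a world point X has camera coordinates R X + t. Camera axes: x right, y down, z forward; pixel columns grow to the right and rows downward; lengths in m; the calibration is good to about 2 mm. A picture is of the moment at which its call begins. camera_model takes no time and is no camera call.
- r.close_job(): hands the job in, once; it reports no verdict.
Trained networks look in the newest picture that a camera, given by its name, has taken for a name from the list of things; names that differ only in an ending like _2 or _b are one class to them, and where a whole thing is asked for, a point or a joint stands for the part that bears it (a point fixed in the world has none). Each returns a list of dicts, best first, with "score" (0 to 1); they miss things now and then, are a little off and sometimes report something else, mostly with a low value. They report only what shows in the picture. A call takes as long as a camera call. They do not tell look-alikes from the thing itself.
- r.cut_out(camera, query): "mask" (480x640 bool, what is visible of it) and "bbox" ([left, top, width, height] in pixels, round what is visible of it).
- r.spot_point(camera, query): "centre" ([column, row] in pixels: a listed point, or the origin of a listed thing).
The state is a dict: "time_s": time; "joints": joint angles; "qd": joint speeds; "joint_torque": joint torques, N m; "tcp_pos": TCP position; "eef_rot": TCP orientation; "contact_force": force on the tool from outside, world axes, zero at the start; "moment": the same for the moment, N m; "gripper_width": finger opening in m.
Only numpy, scipy, OpenCV 4.12 (cv2) and the standard library are available. Lean on these libraries where they do the work, as an engineer would, in place of code of your own. Each camera call takes 0.05 s, during which the arm holds its last target.

### The job

The grey steel gauge case on the bench is locked. Take its key, the one with the flat black plastic head, from the key rack, feel it gently into the lock on the lid until its collar sits fully home (never force it), and turn it clockwise about a quarter turn to draw the hidden bolt; then let go, leave the key in the lock and let the lid rise open by itself. Do not disturb the other keys or the other things on the bench.

Things in the scene. Friction and masses are not known exactly. Their poses are not given: they have to be found in the camera images.
- case: Grey painted steel gauge case, fixed to the bench: 210 deep (its x) x 270 wide (its y) x 100 high, plus a flat 4 mm lid with its hinge along the far (+x) edge. Origin: centre of its underside. Its front (-x) faces the robot, yaw within 0.25 rad.
- lock_face (a point): Centre of the lock's round bore, on top of the lock (107 mm above the bench, lid shut), 45 mm behind the case's front edge, mid-width; z: bore axis, up; x, y: the LID's axes. The lock is a steel disc, 31 mm across (in a dark ring, 52 across), 3 mm proud of the lid. Bore 11 mm across, with one notch 4.6 mm wide out to 11.8 mm from the axis, 10 mm deep. Never more than 40 N between key and case.
- lock_floor (a point): On the bore's axis, 25 mm below lock_face, same axes: the tip's place when the key is home. The lock was refitted by hand: its notch points to the case's front (-x) only roughly, clocked up to 0.75 rad (43 deg) either way about z. This angle is not measured: see it or feel for it. The bit drops through the notch within about 0.1 rad. Over the last 5 mm spring pins push back, up to 4 N.
- key_seat (a point): On the key's axis, at the underside of its collar (29 mm across, 5 thick). It rests on the rack's shelf at the start and on the lock's disc when fully home, where it coincides with lock_face. The key (about 40 g) stands upright, z up its axis to the head. Only with the collar within 1.5 mm of the disc can it turn; turned, it cannot come out and rises up to 1.5 mm when let go.
- key_tip (a point): Lower end of the key's shank, 25 mm below key_seat, same axes. Shank 10 mm across, its last 3.5 mm tapered to 5.6 mm. One bit points along -x: 3.4 mm wide, out to 11 mm from the axis, 10.5 to 13.5 mm above the tip. With the bit off the notch the first 10.5 mm go in, then the bit sits on the solid disc, collar 13 to 14.5 mm above it. Bit and notch agree when key yaw = lid yaw + clocking.
- key_grip (a point): Centre of the key's head, 28 mm above key_seat on the axis, same axes: a flat black plastic block 32 mm wide (x), 9 mm thick (y, grip across this), 36 mm tall (from 10 to 46 mm above the collar's underside).
- plug (a joint): Turn of the lock's core in rad: 0 locked, grows clockwise seen from above, stop at 1.8. The bolt is clear from 0.95 on; turn the key itself a quarter turn (1.57), for the core lags it by up to 0.35 (play). Light friction (0.03 N m); stays where it is left.
- lid (a joint): Opening of the lid in rad: 0 shut, 1.25 fully open (stop). A damped gas spring pushes it up as soon as the bolt is clear and nothing holds it down (about 2 N at the lock), in about 4 s; the front edge rises and swings away from the robot.
- rack: Fixed bent-aluminium key rack, 190 long (x) x 60 wide (y). Its shelf, 48 mm above the bench, has three 23.5 mm square holes in a row along x, 60 mm apart, in which the keys hang by their collars. Origin: on the bench under the middle.
- wing_key_mid (a point): Middle of the steel T-shaped head (52 mm wide) of another key in the rack: leave it there.
- stub_key_mid (a point): Middle of the round brass head (21 mm across) of another key in the rack: leave it there.
- caliper: Digital caliper lying in front of the case, about 200 x 80 x 13 mm. Leave it.
- ring: Black printed ring lying flat, 110 mm across, 14 high. Leave it.
- meter: Multimeter lying on its back, 180 x 85 x 48 mm. Leave it.
- solder_spool: Standing spool of solder, 60 mm across, 52 high. Leave it.
- screwdriver: Screwdriver lying on the bench, 190 mm long. Leave it.
Mind the look-alikes: they are no part of the job. Leave any blue or turquoise look-alike of the part that bears key_seat alone.

How it is judged:
By the outcome, as a careful person would: the job done as asked, in the order asked, and still so for the second after the job is handed in, with the robot touching nothing.
It also fails if it takes over 72 s, if anything falls off the work surface, if the arm or the gripper's body presses on something with over 40 N, if the wrist force passes 120 N, or if a joint passes its speed limit or range.

## Working session

There is one attempt and no reset: what is moved stays moved. The work goes in short steps, Python scripts to look and compute and a tool call to move; the robot and the scene stay as the last step left them, time stands still between calls to the robot, and variables do not carry over. Pictures are saved under pics/ and viewed, and the job is handed in when it is done.

Besides the shell and the picture viewer there is one more tool, called after "Call:" as name(argument=value, ...), one argument or row to a line, values as JSON. arm_command: Moves the arm, as the interface text tells. Shift numbers are shares of 0.02 m and turn numbers shares of 0.08 rad, none past 1 either way. Its arguments: {"type":"object","properties":{"plan":{"type":"array","items":{"type":"object","properties":{"dx":{"type":"number"},"dy":{"type":"number"},"dz":{"type":"number"},"wx":{"type":"number"},"wy":{"type":"number"},"wz":{"type":"number"}}}},"fingers":{"type":"number"},"force":{"type":"number"}},"required":["plan"]}

```bash
ls; mkdir -p pics; python3 - <<'E'
from plant import r
import cv2,numpy as np
s=r.get_state();print(s)
for n in("scene","top"):
    p,d=r.capture(n);cv2.imwrite(f"pics/{n}0.png",p[:,:,::-1]);np.savez(f"{n}0.npz",p=p,d=d)
    m=r.camera_model(n);print(n,m)
    for q in["key_seat","key_grip","lock_face","wing_key_mid","stub_key_mid","rack","case"]:
        print(q,[(round(o["score"],2),np.round(o["centre"],1)) for o in r.spot_point(n,q)][:4])
E
```

```text
pics
{'time_s': 0.0, 'joints': array([-5.60285042e+01,  2.05881690e+01,  6.35195487e-01, -1.96961072e-02,
       -7.01346968e+01, -1.65087702e+01]), 'qd': array([-0.05884922, -0.06990491,  0.08167173,  0.0645093 , -0.0030317 ,
       -0.08769425]), 'joint_torque': array([ 4.92872332e-04, -5.82720244e+01,  2.93052399e+01,  6.99735001e+00,
        6.73428556e-03, -2.09383011e-04]), 'tcp_pos': array([ 0.20242077, -0.64345857,  0.23667166]), 'eef_rot': array([ 94.58464824,  89.9103951 , 112.04066671]), 'contact_force': array([-0.49607747,  0.15677025,  0.26122472]), 'moment': array([ 0.00905989, -0.04380223, -0.00635772]), 'gripper_width': 0.08727966967180864}
scene {'vertical_fov': 44.058229764077026, 'cx': 320.8141369535374, 'cy': 236.6915076517749, 'R': array([[-0.85839384,  0.51292653, -0.00814738],
       [ 0.37748249,  0.62081137, -0.68709549],
       [-0.34737152, -0.59287403, -0.72652144]]), 't': array([ 0.49693907, -0.14898294,  1.56931233])}
key_seat [(0.79, array([407.1, 333.4])), (0.79, array([449.5, 372.9])), (0.75, array([392.4, 294.5]))]
key_grip [(0.64, array([412.5, 328.
[... 434 characters left out ...]
, -0.0087968 ],
       [-0.98672825, -0.01302308, -0.16185722],
       [ 0.16171905,  0.01104952, -0.98677498]]), 't': array([-0.02405022,  0.58380982,  1.48012399])}
key_seat [(0.71, array([157.5, 265. ])), (0.64, array([194.4, 255.6])), (0.5, array([249.1, 275.1]))]
key_grip [(0.65, array([156.8, 263.6])), (0.63, array([192.7, 249.5])), (0.6, array([246.5, 276.3])), (0.16, array([196.9, 253.6]))]
lock_face [(0.68, array([377.1, 251.9])), (0.18, array([355.1, 327.4]))]
wing_key_mid [(0.63, array([197.9, 228.1])), (0.62, array([377.6, 253.4]))]
stub_key_mid [(0.63, array([190.4, 273. ]))]
rack [(0.84, array([201.8, 254.3])), (0.19, array([196.4, 255.1]))]
case [(0.66, array([370.6, 234.1]))]
```

View pics/scene0.png

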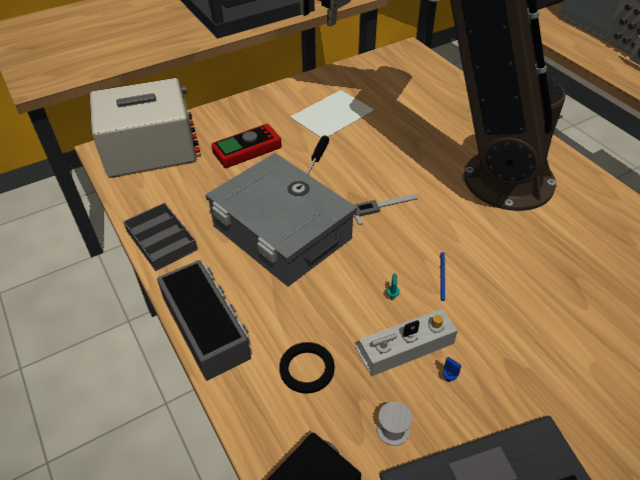

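View pics/top0.png

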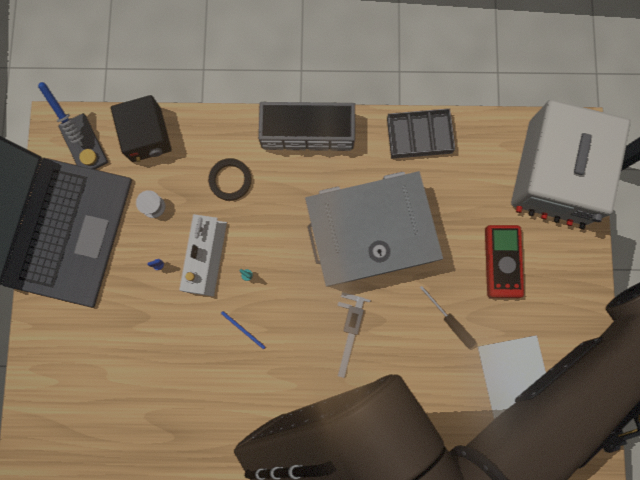

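```bash
python3 - <<'E'
import cv2
a=cv2.imread("pics/top0.png");b=cv2.imread("pics/scene0.png")
cv2.imwrite("pics/top0_rack.png",cv2.resize(a[200:320,130:290],None,fx=5,fy=5,interpolation=cv2.INTER_CUBIC))
cv2.imwrite("pics/top0_lock.png",cv2.resize(a[222:282,337:417],None,fx=10,fy=10,interpolation=cv2.INTER_CUBIC))
cv2.imwrite("pics/scene0_rack.png",cv2.resize(b[260:400,340:500],None,fx=4,fy=4,interpolation=cv2.INTER_CUBIC))
cv2.imwrite("pics/scene0_lock.png",cv2.resize(b[156:216,255:335],None,fx=10,fy=10,interpolation=cv2.INTER_CUBIC))
E
```

```text
(no output)
```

View pics/top0_rack.png

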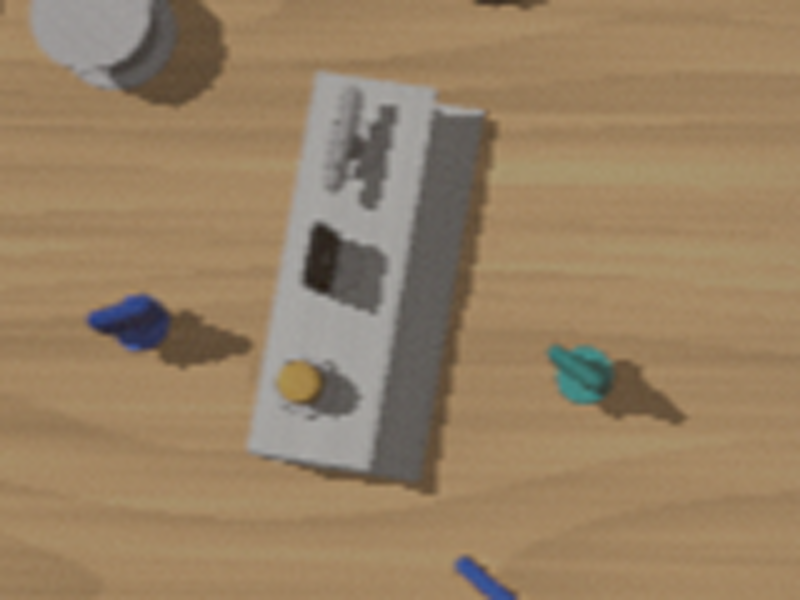

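View pics/top0_lock.png

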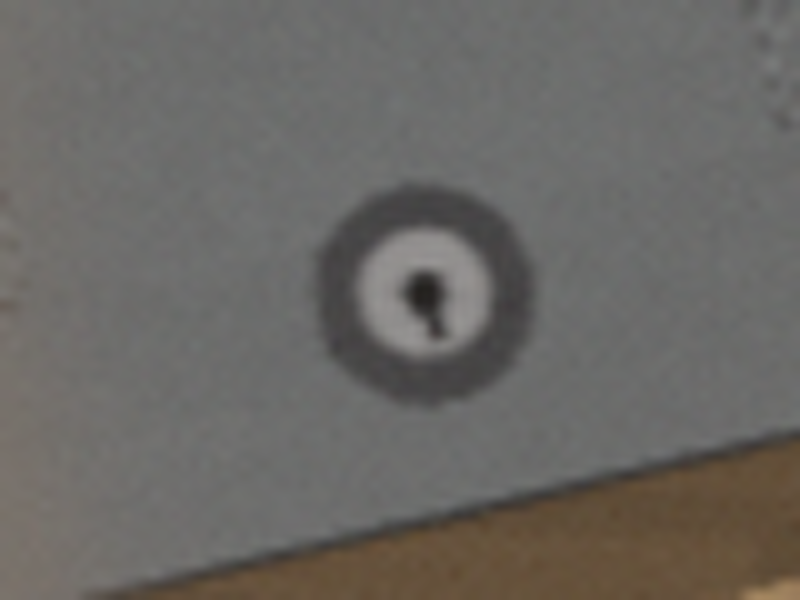

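View pics/scene0_rack.png

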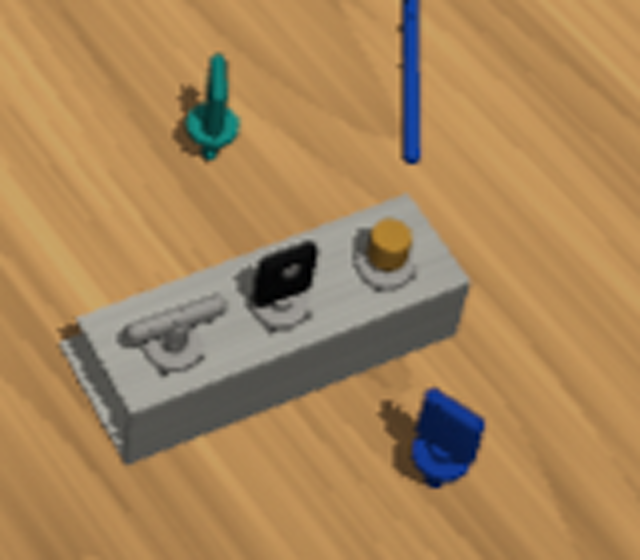

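View pics/scene0_lock.png

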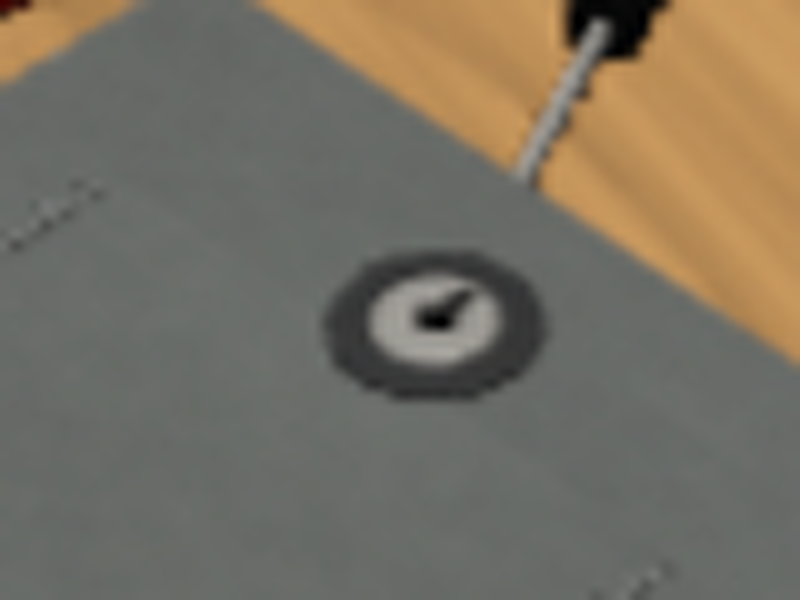

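```bash
cat >h.py <<'E'
import numpy as np,cv2
from plant import r
def cam(n):
    m=r.camera_model(n);f=240/np.tan(np.radians(m["vertical_fov"]/2))
    return np.array([[f,0,m["cx"]],[0,f,m["cy"]],[0,0,1]]),np.array(m["R"]),np.array(m["t"])
def unproj(n,uv,z):
    K,R,t=cam(n);uv=np.atleast_2d(uv);d=(R.T@np.linalg.inv(K)@np.c_[uv,np.ones(len(uv))].T).T;c=-R.T@t
    s=(z-c[2])/d[:,2];return (c+s[:,None]*d)[:,:2]
def proj(n,X):
    K,R,t=cam(n);p=(K@(R@np.atleast_2d(X).T+t[:,None])).T;return p[:,:2]/p[:,2:]
def ortho(n,img,c,half,z,res):
    # metric view: image right = -y, up = +x
    N=int(2*half/res);K,R,t=cam(n)
    A=np.array([[0,-res,c[0]+half],[-res,0,c[1]+half],[0,0,z],[0,0,1]])
    H=K@np.c_[R,t]@A
    return cv2.warpPerspective(img,H,(N,N),flags=cv2.INTER_CUBIC|cv2.WARP_INVERSE_MAP)
E
python3 - <<'E'
from h import *
T={n:np.load(n+"0.npz") for n in("top","scene")}
print("lock",unproj("top",[[379,251.5]],.107),unproj("scene",[[298.5,188]],.107))
print("head top .080",unproj("top",[[194.5,252.5]],.076),unproj("scene",[[411.5,328.5]],.076))
lc=unproj("top",[[379,251.5]],.107)[0]; kc=unproj("top",[[194.5,252.5]],.076)[0]
for nm,c,half,z in(("lock",lc,.04,.107),("head",kc,.05,.094),("shelf",kc,.05,.048)):
    a=[ortho(n,T[n]["p"][:,:,::-1],c,half,z,half/195) for n in("top","scene")]
    cv2.imwrite(f"pics/o_{nm}.png",np.hstack(a))
K=T["top"]["d"]
print(lc,kc)
E
```

```text
lock [[ 0.54308813 -0.15726436]] [[ 0.54495494 -0.15749821]]
head top .080 [[0.53915979 0.28186544]] [[0.54141323 0.2835779 ]]
[ 0.54308813 -0.15726436] [0.53915979 0.28186544]
```

View pics/o_lock.png

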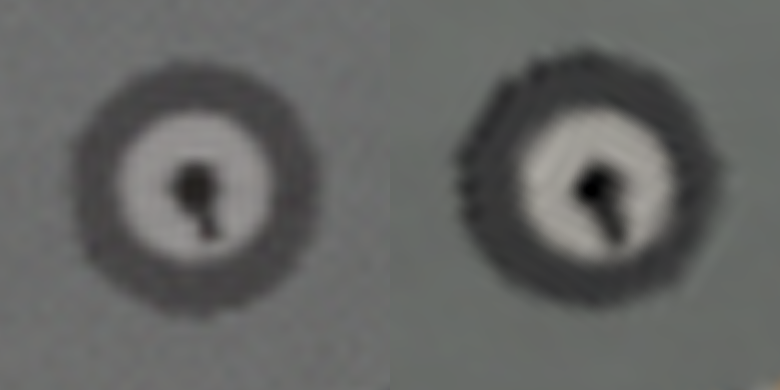

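View pics/o_head.png

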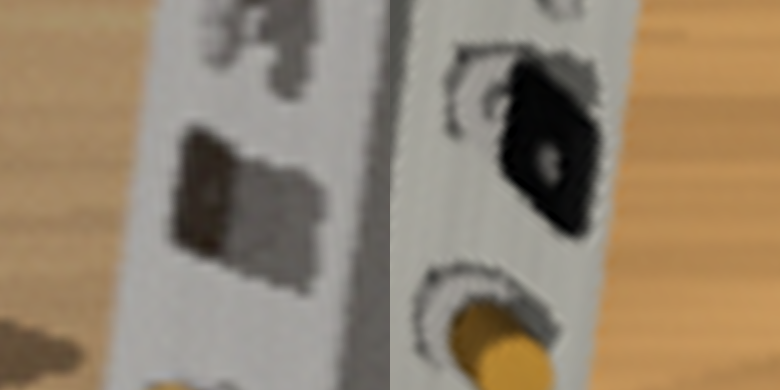

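View pics/o_shelf.png

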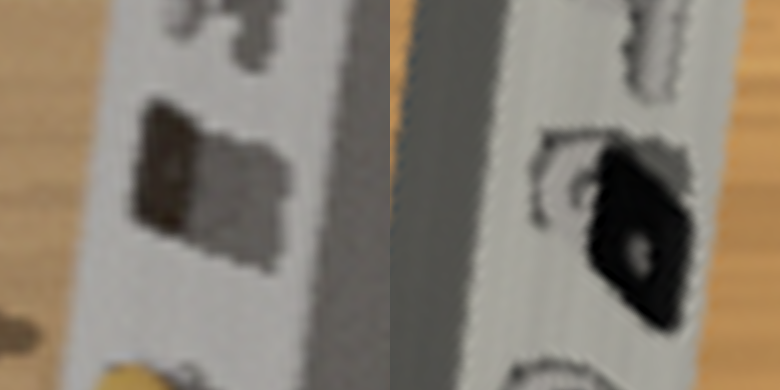

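```bash
cat >fit.py <<'E'
from h import *
from scipy.optimize import minimize
def boxpts(x,y,yaw,z0,z1,w=.032,t=.009):
    P=np.array([[sx*w/2,sy*t/2] for sx in(-1,1) for sy in(-1,1)]);c,s=np.cos(yaw),np.sin(yaw)
    Q=P@np.array([[c,s],[-s,c]])+[x,y]
    return np.vstack([np.c_[Q,np.full(4,z)] for z in(z0,z1)])
def fitbox(n,gray,p0,z0,z1,thr=None):
    S=6
    u=proj(n,boxpts(*p0,z0,z1)).mean(0);o=np.round(u-30).astype(int);W=60
    patch=gray[o[1]:o[1]+W,o[0]:o[0]+W].astype(np.float32)
    def render(p):
        q=(proj(n,boxpts(*p,z0,z1))-o+.5)*S
        im=np.zeros((W*S,W*S),np.uint8)
        cv2.fillConvexPoly(im,cv2.convexHull(np.round(q*16).astype(np.int32)),255,cv2.LINE_AA,4)
        return cv2.resize(im,(W,W),interpolation=cv2.INTER_AREA)/255.
    D=np.clip((thr[1]-patch)/(thr[1]-thr[0]),0,1)
    near=cv2.dilate(render(p0),np.ones((9,9)))>0
    f=lambda v:(((render([p0[0]+v[0]*.001,p0[1]+v[1]*.001,p0[2]+v[2]*.1])-D)**2)*near).sum()
    best=min((minimize(f,[a,b,c],method="Nelder-Mead",options=dict(initial_simplex=np.array([[a,b,c],[a+1.5,b,c],[a,b+1.5,c],[a,b,c+1]]))) for a in(-2,2) for b in(-2,2) for c in(-1,1)),key=lambda q:q.fun)
    v=best.x;return [p0[0]+v[0]*.001,p0[1]+v[1]*.001,p0[2]+v[2]*.1],best.fun
E
python3 - <<'E'
from fit import *
T={n:np.load(n+"0.npz") for n in("top","scene")}
for n,thr in(("top",(45,115)),("scene",(25,110))):
    g=cv2.cvtColor(T[n]["p"],cv2.COLOR_RGB2GRAY)
    u=proj(n,[[.541,.283,.076]])[0].astype(int)
    if 1: print(g[u[1]-12:u[1]+12:1,u[0]-10:u[0]+16:1])
    print(n,"cam",-cam(n)[1].T@cam(n)[2],fitbox(n,g,[.54,.283,-.13],.058,.094,thr))
# lock
lc=(.544,-.1574);half=.04;res=half/400
for n in("top","scene"):
    o=ortho(n,cv2.cvtColor(T[n]["p"],cv2.COLOR_RGB2GRAY),lc,half,.107,res).astype(float)
    for thr in((np.percentile(o,98)+np.percentile(o,12))/2,):
        m=(o>thr).astype(np.uint8)
        k,l,st,ce=cv2.connectedComponentsWithStats(m)
        best=[i for i in range(1,k) if 200<st[i,2]<460 and 200<st[i,3]<460]
        for i in best:
            c,_=cv2.findContours((l==i).astype(np.uint8),0,1);cc=max(c,key=cv2.contourArea)
            e=cv2.fitEllipse(cc);(cx,cy)=e[0]
            w=lambda p:(lc[0]+half-p[1]*res,lc[1]+half-p[0]*res)
            print(n,thr,"disc",w((cx,cy)),np.array(e[1])*res)
            # angular profile at radii 7.5-10.5mm
            yy,xx=np.mgrid[:o.shape[0],:o.shape[1]];dx=-(yy-cy)*res;dy=-(xx-cx)*res;R=np.hypot(dx,dy)
            # bore centre (darkest blob within 4.5mm)
            for lo,hi in((.006,.0085),(.0075,.0105),(.0085,.0115)):
                s=(R>lo)&(R<hi);th=np.arctan2(-dy[s],-dx[s]);v=o[s]
                w_=np.clip(np.median(v)-12-v,0,None);w_[abs(th)>1.2]=0
                print("  notch",lo,hi,(w_*th).sum()/w_.sum())
            s=R<.013;v=np.clip(np.median(o[s])-15-o[s],0,None)*(R[s]<.0055);print("  bore",(v*dx[s]).sum()/v.sum(),(v*dy[s]).sum()/v.sum())
E
```

```text
[[139 142 142 141 150 161 163 163 165 163 166 162 158 159 159 161 162 143
   96  91  90  96 132 162 164 161]
 [140 143 140 142 153 162 162 163 164 162 163 162 161 161 160 159 162 144
  101  90  96 125 158 164 164 162]
 [141 142 141 145 155 163 165 163 164 165 163 163 160 161 159 159 162 159
  139 104 100 133 160 163 163 161]
 [138 136 138 142 155 162 162 163 165 165 162 162 160 160 158 160 162 161
  160 160 155 158 162 164 163 161]
 [137 138 137 146 159 162 164 164 166 164 162 162 159 158 160 159 162 161
  161 163 159 161 161 162 163 162]
 [141 141 142 148 160 163 165 166 147 116 121 144 158 161 162 161 161 161
  160 160 159 160 161 162 162 161]
 [141 139 139 151 163 161 161 155 117  62  55  88 133 159 161 161 161 159
  161 163 158 160 160 162 162 160]
 [137 136 139 152 164 163 164 145  79  44  39  47  68 110 145 163 162 162
  161 160 158 159 163 161 161 159]
 [139 137 143 153 163 163 164 145  71  45  41  38  40  75 131 162 159 161
  164 160 160 160 162 162 160 159]
 [133 133 139 156 163 162 163 141  61  45  40  40  40  46  79 101 104 132
  160 158 160 159 164 163 160 160]
 [136 138 
[... 4564 characters left out ...]
49402]
  notch 0.006 0.0085 0.30224201457042865
  notch 0.0075 0.0105 0.3234611536461799
  notch 0.0085 0.0115 0.3206512509507099
  bore -0.00028877241771722194 -8.839790048864317e-05
top 108.0 disc (0.5358061157226564, -0.18230461425781253) [0.0171505  0.03843192]
  notch 0.006 0.0085 -0.9395018015216416
  notch 0.0075 0.0105 -0.910280235290575
  notch 0.0085 0.0115 -0.9157734575188964
  bore 0.0010451401308984541 0.003113572741533602
scene 107.0 disc (0.5456145965576172, -0.15932753601074218) [0.02879118 0.03001649]
  notch 0.006 0.0085 0.34938332905553493
  notch 0.0075 0.0105 0.3865284611901061
  notch 0.0085 0.0115 0.38491157406134185
  bore -0.0007925863392851091 -0.0003374463744165185
```

```bash
python3 - <<'E'
from fit import *
T={n:np.load(n+"0.npz") for n in("top","scene")}
ims=[]
for n,thrs in(("top",((45,90),(50,82))),("scene",((10,80),(30,75)))):
    g=cv2.cvtColor(T[n]["p"],cv2.COLOR_RGB2GRAY)
    g=g.copy()
    if 1: # fill the small lit hole
        g=cv2.morphologyEx(g,cv2.MORPH_OPEN,np.ones((5,5)) if n=="scene" else np.ones((3,3)))if False else g
    for thr in thrs:
        p,f=fitbox(n,g,[.541,.2825,-.05],.058,.094,thr);print(n,thr,np.round(p,4),f)
    u=proj(n,boxpts(*p,.058,.094));o=u.mean(0).astype(int)-20
    v=cv2.resize(T[n]["p"][o[1]:o[1]+40,o[0]:o[0]+40,::-1],None,fx=10,fy=10,interpolation=cv2.INTER_CUBIC).copy()
    q=np.round((u-o+.5)*10).astype(int)
    for a in range(8):
        for b in range(a):
            if bin(a^b).count("1")==1: cv2.line(v,tuple(map(int,q[a])),tuple(map(int,q[b])),(0,255,0),1)
    ims.append(v)
cv2.imwrite("pics/fit0.png",np.hstack(ims))
s=r.get_state();from scipy.spatial.transform import Rotation as Ro
print(Ro.from_euler("xyz",s["eef_rot"],degrees=True).as_matrix().round(3))
# rack edges via cut_out
for n,z in(("top",.048),):
    m=r.cut_out(n,"rack")[0]["mask"].astype(np.uint8);print(m.sum(),cv2.minAreaRect(cv2.findContours(m,0,1)[0][0]))
m=r.cut_out("top","case")[0]["mask"].astype(np.uint8);e=cv2.minAreaRect(max(cv2.findContours(m,0,1)[0],key=cv2.contourArea));print(e);w=unproj("top",cv2.boxPoints(e),.104);print(w,np.arctan2(*(np.roll(w,-1,0)-w).T[::-1]))
E
```

```text
top (45, 90) [0.5427 0.2823 0.0334] 22.215655241989225Traceback (most recent call last):
  File "<stdin>", line 10, in <module>
  File "fit.py", line 19, in fitbox
    best=min((minimize(f,[a,b,c],method="Nelder-Mead",options=dict(initial_simplex=np.array([[a,b,c],[a+1.5,b,c],[a,b+1.5,c],[a,b,c+1]]))) for a in(-2,2) for b in(-2,2) for c in(-1,1)),key=lambda q:q.fun)
  File "fit.py", line 19, in <genexpr>
    best=min((minimize(f,[a,b,c],method="Nelder-Mead",options=dict(initial_simplex=np.array([[a,b,c],[a+1.5,b,c],[a,b+1.5,c],[a,b,c+1]]))) for a in(-2,2) for b in(-2,2) for c in(-1,1)),key=lambda q:q.fun)
              ~~~~~~~~^^^^^^^^^^^^^^^^^^^^^^^^^^^^^^^^^^^^^^^^^^^^^^^^^^^^^^^^^^^^^^^^^^^^^^^^^^^^^^^^^^^^^^^^^^^^^^^^^^^^^^^^^^^^^^^^^^^^
    res = _minimize_neldermead(fun, x0, args, callback, bounds=bounds,
                               **options)
    fsim[k] = func(sim[k])
              ~~~~^^^^^^^^
    fx = function(np.copy(x), *(wrapper_args + args))
  File "fit.py", line 18, in <lambda>
    f=lambda v:(((render([p0[0]+v[0]*.001,p0[1]+v[1]*.001,p0[2]+v[2]*.1])-D)**2)*near).sum()
                  ~~~~~~^^^^^^^^^^^^^^^^^^^^^^^^^^^^^^^^^^^^^^^^^^^^^^^^^
  File "fit.py", line 12, in render
    q=(proj(n,boxpts(*p,z0,z1))-o+.5)*S
       ~~~~^^^^^^^^^^^^^^^^^^^^
  File "h.py", line 10, in proj
    K,R,t=cam(n);p=(K@(R@np.atleast_2d(X).T+t[:,None])).T;return p[:,:2]/p[:,2:]
          ~~~^^^
  File "h.py", line 4, in cam
    m=r.camera_model(n);f=240/np.tan(np.radians(m["vertical_fov"]/2))
ValueError: time passes only in moves, steps and waits
```

```bash
python3 - <<'E'
from plant import r
import pickle
pickle.dump({n:r.camera_model(n) for n in("top","scene")},open("cam.pkl","wb"))
E
sed -i 's/^def cam(n):/import pickle;CM=pickle.load(open("cam.pkl","rb"))\ndef cam(n):/; s/m=r.camera_model(n);/m=CM[n];/' h.py
cat > a.py <<'E'
from fit import *
T={n:np.load(n+"0.npz") for n in("top","scene")}
ims=[]
for n,thrs in(("top",((45,90),(50,82))),("scene",((10,80),(30,75)))):
    g=cv2.cvtColor(T[n]["p"],cv2.COLOR_RGB2GRAY)
    if n=="scene": g=cv2.morphologyEx(g,cv2.MORPH_OPEN,cv2.getStructuringElement(2,(7,7)))
    for thr in thrs:
        p,f=fitbox(n,g,[.541,.2825,-.05],.058,.094,thr);print(n,thr,np.round(p,4),f)
    u=proj(n,boxpts(*p,.058,.094));o=u.mean(0).astype(int)-20
    v=cv2.resize(T[n]["p"][o[1]:o[1]+40,o[0]:o[0]+40,::-1],None,fx=10,fy=10,interpolation=cv2.INTER_CUBIC).copy()
    q=np.round((u-o+.5)*10).astype(int)
    for a in range(8):
        for b in range(a):
            if bin(a^b).count("1")==1: cv2.line(v,tuple(map(int,q[a])),tuple(map(int,q[b])),(0,255,0),1)
    ims.append(v)
cv2.imwrite("pics/fit0.png",np.hstack(ims))
s=r.get_state();from scipy.spatial.transform import Rotation as Ro
print(Ro.from_euler("xyz",s["eef_rot"],degrees=True).as_matrix().round(3),s["time_s"])
E
python3 a.py
```

```text
top (45, 90) [0.5427 0.2823 0.0334] 22.215655241989225
top (50, 82) [0.5428 0.2825 0.0222] 24.816173557045367
scene (10, 80) [0.5429 0.2821 0.1203] 39.18448826806363
scene (30, 75) [0.5435 0.2825 0.1035] 37.29754694015426
[[ 0.    -0.3    0.954]
 [-0.     0.954  0.3  ]
 [-1.    -0.     0.   ]] 0.8
```

View pics/fit0.png

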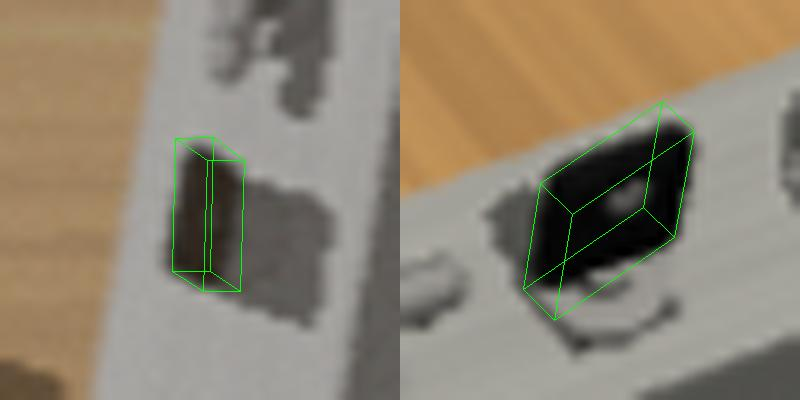

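```bash
sed -i 's/^def fitbox/DBG=[]\ndef fitbox/; s/    v=best.x;return/    v=best.x;DBG.append(np.hstack([render([p0[0]+v[0]*.001,p0[1]+v[1]*.001,p0[2]+v[2]*.1]),D,near]));return/' fit.py
cat >> a.py <<'E'
import fit
cv2.imwrite("pics/dbg.png",cv2.resize(np.vstack(fit.DBG[::2])*255,None,fx=4,fy=4,interpolation=0))
E
python3 a.py
```

```text
top (45, 90) [0.5427 0.2823 0.0334] 22.215655241989225
top (50, 82) [0.5428 0.2825 0.0222] 24.816173557045367
scene (10, 80) [0.5429 0.2821 0.1203] 39.18448826806363
scene (30, 75) [0.5435 0.2825 0.1035] 37.29754694015426
[[ 0.    -0.3    0.954]
 [-0.     0.954  0.3  ]
 [-1.    -0.     0.   ]] 0.8[ WARN:0@2.575] global loadsave.cpp:1063 imwrite_ Unsupported depth image for selected encoder is fallbacked to CV_8U.
```

View pics/dbg.png

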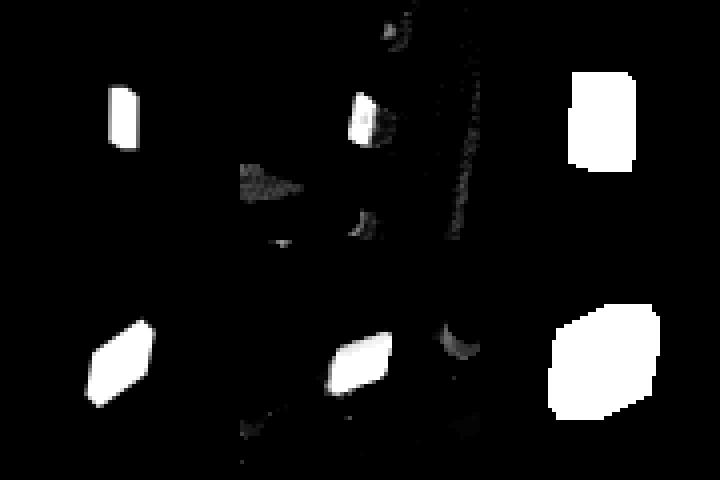

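```bash
cat > b.py <<'E'
import re
s=open("fit.py").read()
i=s.index("def boxpts");j=s.index("DBG")
s=s[:i]+'''def boxpts(x,y,yaw,z0,z1,w=.032,t=.009,rc=.006):
    o=[]
    for sx in(-1,1):
        for sz in(-1,1):
            for a in np.linspace(0,np.pi/2,6):
                o.append([sx*(w/2-rc+rc*np.cos(a)),(z0+z1)/2+sz*((z1-z0)/2-rc+rc*np.sin(a))])
    o=np.array(o);c,s=np.cos(yaw),np.sin(yaw);R=[]
    for sy in(-1,1):
        R.append(np.c_[x+c*o[:,0]-s*sy*t/2,y+s*o[:,0]+c*sy*t/2,o[:,1]])
    return np.vstack(R)
'''+s[j:]
open("fit.py","w").write(s)
a=open("a.py").read()
a=a.replace('''    for a in range(8):
        for b in range(a):
            if bin(a^b).count("1")==1: cv2.line(v,tuple(map(int,q[a])),tuple(map(int,q[b])),(0,255,0),1)
''','''    for a in q: cv2.circle(v,tuple(map(int,a)),2,(0,255,0),-1)
''')
open("a.py","w").write(a)
E
python3 b.py; python3 a.py 2>/dev/null
```

```text
top (45, 90) [0.5416 0.2823 0.023 ] 18.36290629581937
top (50, 82) [0.5416 0.2824 0.0238] 21.016023614715493
scene (10, 80) [0.5431 0.2823 0.1158] 28.465092436465376
scene (30, 75) [0.5429 0.2821 0.0927] 26.779474435845863
[[ 0.    -0.3    0.954]
 [-0.     0.954  0.3  ]
 [-1.    -0.     0.   ]] 0.8
```

View pics/fit0.png

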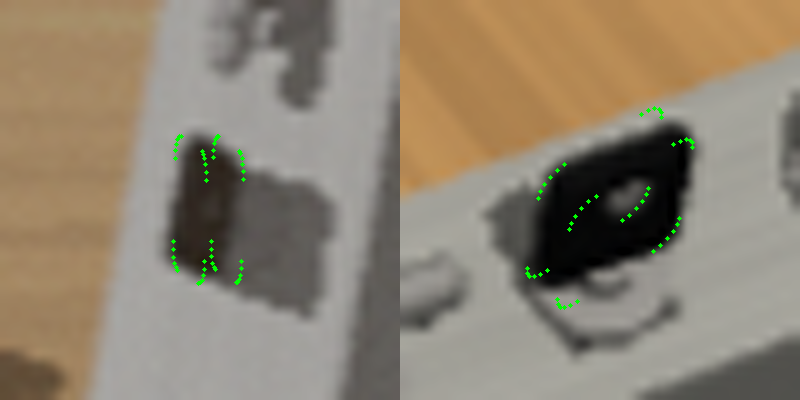

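```bash
sed -i 's/    best=min(/    global F;F=f\n    best=min(/' fit.py; cat > c.py <<'E'
import fit;from fit import *
T={n:np.load(n+"0.npz") for n in("top","scene")}
for n,thr in(("top",(45,90)),("scene",(10,80))):
    g=cv2.cvtColor(T[n]["p"],cv2.COLOR_RGB2GRAY)
    if n=="scene": g=cv2.morphologyEx(g,cv2.MORPH_OPEN,cv2.getStructuringElement(2,(7,7)))
    p0=[.541,.2825,-.1];fitbox(n,g,p0,.058,.094,thr)
    b=[(fit.F([a,bb,c]),p0[0]+a/1000,p0[1]+bb/1000,p0[2]+c*.1) for a in np.arange(-5,5.1,1) for bb in np.arange(-5,5.1,1) for c in np.arange(-4,4.1,.5)]
    b.sort();print(n,np.round(b[:5],4))
E
python3 c.py
```

```text
top [[18.9696  0.542   0.2825  0.    ]
 [18.9894  0.542   0.2825  0.05  ]
 [19.3486  0.541   0.2825  0.05  ]
 [19.5099  0.541   0.2825  0.    ]
 [19.7343  0.542   0.2825 -0.05  ]]
scene [[28.9122  0.543   0.2825  0.1   ]
 [29.1395  0.543   0.2825  0.15  ]
 [29.891   0.544   0.2825  0.1   ]
 [30.1429  0.542   0.2815  0.1   ]
 [30.1709  0.543   0.2815  0.1   ]]
```

```bash
cat > d.py <<'E'
from fit import *
T={n:np.load(n+"0.npz") for n in("top","scene")}
ims=[]
for n,p in(("top",[.541,.2825,-.13]),("scene",[.543,.2825,-.13])):
    o=proj(n,[[*p[:2],.07]])[0].astype(int)-20
    v=cv2.resize(T[n]["p"][o[1]:o[1]+40,o[0]:o[0]+40,::-1],None,fx=10,fy=10,interpolation=cv2.INTER_CUBIC).copy()
    for rc,z0,z1,col,w in((.0001,.058,.094,(0,255,0),.032),(.0145,.048,.0481,(0,0,255),.029)):
        if w==.029:
            a=np.linspace(0,6.28,60);X=np.c_[p[0]+.0145*np.cos(a),p[1]+.0145*np.sin(a),np.full(60,.053)]
        else: X=boxpts(*p,z0,z1,rc=rc)
        for a in (proj(n,X)-o+.5)*10: cv2.circle(v,tuple(map(int,a)),2,col,-1)
    ims.append(v)
cv2.imwrite("pics/fit1.png",np.hstack(ims))
E
python3 d.py
```

```text
(no output)
```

View pics/fit1.png

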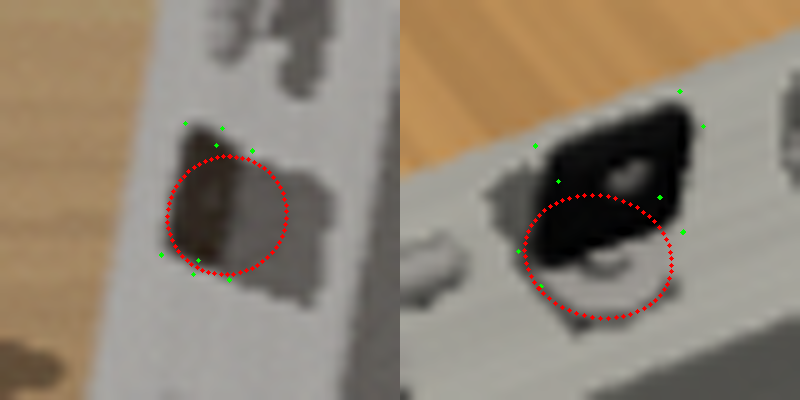

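```bash
cat > e.py <<'E'
from h import *
T={n:np.load(n+"0.npz") for n in("top","scene")}
for n,sl in(("top",(slice(243,264),slice(186,206))),("scene",(slice(318,342),slice(400,422)))):
    K,R,t=cam(n);d=T[n]["d"];v,u=np.mgrid[sl[0],sl[1]]
    D=d[sl];P=np.linalg.inv(K)@np.stack([u.ravel(),v.ravel(),np.ones(u.size)])*D.ravel();W=(R.T@(P-t[:,None]))
    print(n);print((W[2].reshape(u.shape)*1000).round().astype(int))
    z=W[2];g=cv2.cvtColor(T[n]["p"],cv2.COLOR_RGB2GRAY)[sl].ravel()
    s=(z>.062)&(D.ravel()>0);q=W[:,s];print(s.sum(),q.mean(1),q.min(1),q.max(1))
    c=np.cov(q[:2]);w,V=np.linalg.eigh(c);print("yaw",np.arctan(V[1,1]/V[0,1]))
E
python3 e.py
```

```text
top
[[  -4   -1   47   47   46   43   44   53   49   48   47   45   47   43
    46   48   46   45   48   42]
 [  -2    2   42   43   40   46   45   42   87   49   47   46   43   49
    44   49   47   51   44   43]
 [   0   -2   49   50   50   43   50   96   92   88   86   49   40   56
    47   45   49   46   45   53]
 [   1   -1   46   43   54   50   91   99   93   86   83   67   44   48
    50   52   48   43   43   49]
 [   4   -3   46   52   49   47   96   88   95   88   81   71   68   43
    43   48   51   53   47   47]
 [  -3   48   51   48   50   45   96   96   91   92   81   69   61   55
    51   46   45   50   50   50]
 [  -2   45   45   52   52   48   90   92   92   91   79   72   47   50
    49    5   50   42   49   49]
 [   3   40   47   45   47   45   90   92   89   91   79   67   51   53
    49   55   44   52   51   50]
 [   1   48   48   46   49   86   88   91   93   87   74   63   60   56
    55   51   48   51   46   46]
 [   2   46   48   45   48   92   94 1555   93   89   70   66   61   52
    58   48   52   52   46   44]
 [  -7   49   48   42   48   92   90   89   89
[... 3443 characters left out ...]
48   47   52   54   54   53   55   54   52   56   58   56   50
    52   57   57   49   47   46   45   48]
 [  47   51   47   52   51   55   53   54   55   57   55   58   55   54
    53   56   53   48   49   47   48   48]
 [  48   49   48   50   54   56   55   54   53   48   51   53   53   57
    53   53    8   51    2   48   45   49]
 [  46   49   47   46   52   52   53   54   52   51   52   53   50   54
    51   49   49   49   50   50   51   46]
 [  48   50   47   49   51   51   53   51   52   51   53   55   55   50
    47   50   50   47   47   51   48   51]]
186 [0.54548648 0.28467779 0.08232246] [0.52859517 0.27434717 0.06201946] [0.55976782 0.28954927 0.09794763]
yaw -0.18496546177951334
```

```bash
cat > f.py <<'E'
import fit;from fit import *
T={n:np.load(n+"0.npz") for n in("top","scene")}
ims=[]
for n in("top","scene"):
    K,R,t=cam(n);d=T[n]["d"];v,u=np.mgrid[:480,:640]
    P=np.linalg.inv(K)@np.stack([u.ravel(),v.ravel(),np.ones(u.size)])*d.ravel();z=(R.T@(P-t[:,None]))[2].reshape(480,640)
    g=np.where((z>.060)&(z<.2),0,255).astype(np.uint8)
    for rc in(.0001,.003,.005):
        fit.boxpts.__defaults__=(.032,.009,rc)
        p,f=fitbox(n,g,[.542,.283,-.1],.0595,.094,(0,255));print(n,rc,np.round(p,4),f)
E
python3 f.py
```

```text
top 0.0001 [ 0.5423  0.2823 -0.1212] 15.220161476355248
top 0.003 [ 0.5418  0.2824 -0.1103] 14.134163783160323
top 0.005 [ 0.5418  0.2824 -0.101 ] 13.246643598615917
scene 0.0001 [0.5434 0.2823 0.0442] 28.760399846212998
scene 0.003 [0.543  0.2821 0.0385] 23.81440984236832
scene 0.005 [0.5432 0.2823 0.0288] 21.7519415609381
```

```bash
cat > g.py <<'E'
import sys
from h import *
from scipy.spatial.transform import Rotation as Ro
def st():
    s=r.get_state();M=Ro.from_euler("xyz",s["eef_rot"],degrees=True).as_matrix();return s,M
def rep(target=None,yaw=None):
    s,M=st();y=np.arctan2(M[1,2],M[0,2])
    print("t",round(s["time_s"],2),"tcp",s["tcp_pos"].round(4),"yaw",y.round(4),"tilt",M[2,1].round(4),M[2,2].round(4),"F",s["contact_force"].round(2),"M",s["moment"].round(3),"w",round(s["gripper_width"],4),"j",s["joints"].round(1))
    if target is not None:
        Mt=M
        if yaw is not None:
            c,q=np.cos(yaw),np.sin(yaw);Mt=np.array([[0,-q,c],[0,c,q],[-1,0,0]])
            print("rotvec/0.08",(Ro.from_matrix(M.T@Mt).as_rotvec()/.08).round(2))
        print("shift/0.02 in current axes",(M.T@(np.array(target)-s["tcp_pos"])/.02).round(2),"in target axes",(Mt.T@(np.array(target)-s["tcp_pos"])/.02).round(2))
if __name__=="__main__":
    a=list(map(float,sys.argv[1:]));rep(a[:3] if len(a)>2 else None,a[3] if len(a)>3 else None)
E
python3 g.py .4 -.3 .22 -.12;python3 g.py .5423 .2824 .16 -.12
```

```text
t 0.8 tcp [ 0.2026 -0.6439  0.2376] yaw 0.3048 tilt -0.0001 0.0 F [ 0.63 -0.54 -0.19] M [ 0.015 -0.047  0.087] w 0.0877 j [-56.   20.5   0.7  -0.  -70.1 -16.5]
rotvec/0.08 [5.31 0.   0.  ]
shift/0.02 in current axes [ 0.88 13.44 14.58] in target axes [ 0.88 18.25  7.74]
t 0.8 tcp [ 0.2026 -0.6439  0.2376] yaw 0.3048 tilt -0.0001 0.0 F [ 0.63 -0.54 -0.19] M [ 0.015 -0.047  0.087] w 0.0877 j [-56.   20.5   0.7  -0.  -70.1 -16.5]
rotvec/0.08 [5.31 0.   0.  ]
shift/0.02 in current axes [ 3.88 39.08 30.1 ] in target axes [ 3.88 48.01 11.32]
```

Call:
arm_command(
  plan=[
    {"dz": 0.9,"dy": 0.2,"wx": 0.5},
    {"dz": 0.9,"dy": 0.4,"wx": 1},
    {"dz": 0.9,"dy": 0.6,"wx": 1},
    {"dz": 0.8,"dy": 0.7,"wx": 1},
    {"dz": 0.7,"dy": 0.8,"wx": 1},
    {"dz": 0.6,"dy": 0.9,"wx": 0.6},
  ],
  fingers=-0.1,
  force=15,
)

```text
schema error: expected keys dx, dy, dz, wx, wy, wz
```

```bash
python3 g.py .4 -.3 .22 -.12;python3 g.py .5423 .2824 .16 -.12
```

```text
t 0.8 tcp [ 0.2026 -0.6439  0.2376] yaw 0.3048 tilt -0.0001 0.0 F [ 0.63 -0.54 -0.19] M [ 0.015 -0.047  0.087] w 0.0877 j [-56.   20.5   0.7  -0.  -70.1 -16.5]
rotvec/0.08 [5.31 0.   0.  ]
shift/0.02 in current axes [ 0.88 13.44 14.58] in target axes [ 0.88 18.25  7.74]
t 0.8 tcp [ 0.2026 -0.6439  0.2376] yaw 0.3048 tilt -0.0001 0.0 F [ 0.63 -0.54 -0.19] M [ 0.015 -0.047  0.087] w 0.0877 j [-56.   20.5   0.7  -0.  -70.1 -16.5]
rotvec/0.08 [5.31 0.   0.  ]
shift/0.02 in current axes [ 3.88 39.08 30.1 ] in target axes [ 3.88 48.01 11.32]
```

Call:
arm_command(
  plan=[
    {"dx": 0,"dy": 0.2,"dz": 0.9,"wx": 0.5,"wy": 0,"wz": 0},
    {"dx": 0,"dy": 0.4,"dz": 0.9,"wx": 1,"wy": 0,"wz": 0},
    {"dx": 0,"dy": 0.6,"dz": 0.8,"wx": 1,"wy": 0,"wz": 0},
    {"dx": 0,"dy": 0.8,"dz": 0.8,"wx": 1,"wy": 0,"wz": 0},
    {"dx": 0,"dy": 0.9,"dz": 0.8,"wx": 1,"wy": 0,"wz": 0},
    {"dx": 0,"dy": 1,"dz": 0.8,"wx": 0.8,"wy": 0,"wz": 0},
    {"dx": 0,"dy": 1,"dz": 0.8,"wx": 0,"wy": 0,"wz": 0},
    {"dx": 0,"dy": 1,"dz": 0.8,"wx": 0,"wy": 0,"wz": 0},
  ],
  fingers=-0.1,
  force=15,
)

```text
time_s: 1.47
tcp_pos: [0.3328, -0.516, 0.2366]
eef_rot: [-167.9, 89.9, -176.4]
contact_force: [0.1, -0.8, 0.4]
gripper_width: 0.0488
```

```bash
python3 g.py .4 -.3 .22 -.12;python3 g.py .5423 .2824 .16 -.12
```

```text
t 1.47 tcp [ 0.3328 -0.516   0.2366] yaw -0.1486 tilt -0.0002 -0.0011 F [ 0.06 -0.75  0.45] M [-0.074 -0.04  -0.041] w 0.0488 j [-39.   14.9  -7.5   0.  -67.7 -59.6]
rotvec/0.08 [-0.36 -0.01  0.  ]
shift/0.02 in current axes [ 0.83 11.18  1.73] in target axes [ 0.83 11.13  2.04]
t 1.47 tcp [ 0.3328 -0.516   0.2366] yaw -0.1486 tilt -0.0002 -0.0011 F [ 0.06 -0.75  0.45] M [-0.074 -0.04  -0.041] w 0.0488 j [-39.   14.9  -7.5   0.  -67.7 -59.6]
rotvec/0.08 [-0.36 -0.01  0.  ]
shift/0.02 in current axes [ 3.82 41.03  4.46] in target axes [ 3.83 40.89  5.62]
```

Call:
arm_command(
  plan=[
    {"dx": 0,"dy": 1,"dz": 0.5,"wx": -0.3,"wy": 0,"wz": 0},
    {"dx": 0,"dy": 1,"dz": 0.5,"wx": 0,"wy": 0,"wz": 0},
    {"dx": 0,"dy": 1,"dz": 0.5,"wx": 0,"wy": 0,"wz": 0},
    {"dx": 0,"dy": 1,"dz": 0.5,"wx": 0,"wy": 0,"wz": 0},
    {"dx": 0,"dy": 1,"dz": 0.5,"wx": 0,"wy": 0,"wz": 0},
    {"dx": 0,"dy": 1,"dz": 0.5,"wx": 0,"wy": 0,"wz": 0},
    {"dx": 0,"dy": 1,"dz": 0.4,"wx": 0,"wy": 0,"wz": 0},
    {"dx": 0,"dy": 1,"dz": 0.3,"wx": 0,"wy": 0,"wz": 0},
    {"dx": 0,"dy": 1,"dz": 0.2,"wx": 0,"wy": 0,"wz": 0},
    {"dx": 0,"dy": 1,"dz": 0.2,"wx": 0,"wy": 0,"wz": 0},
    {"dx": 0,"dy": 1,"dz": 0.2,"wx": 0,"wy": 0,"wz": 0},
    {"dx": 0,"dy": 1,"dz": 0.2,"wx": 0,"wy": 0,"wz": 0},
    {"dx": 0,"dy": 1,"dz": 0.2,"wx": 0,"wy": 0,"wz": 0},
    {"dx": 0,"dy": 1,"dz": 0.2,"wx": 0,"wy": 0,"wz": 0},
    {"dx": 0,"dy": 1,"dz": 0.2,"wx": 0,"wy": 0,"wz": 0},
    {"dx": 0,"dy": 1,"dz": 0.2,"wx": 0,"wy": 0,"wz": 0},
    {"dx": 0,"dy": 1,"dz": 0,"wx": 0,"wy": 0,"wz": 0},
    {"dx": 0,"dy": 1,"dz": 0,"wx": 0,"wy": 0,"wz": 0},
    {"dx": 0,"dy": 1,"dz": 0,"wx": 0,"wy": 0,"wz": 0},
    {"dx": 0,"dy": 1,"dz": 0,"wx": 0,"wy": 0,"wz": 0},
  ],
)

```text
time_s: 3.13
tcp_pos: [0.4971, -0.1122, 0.2393]
eef_rot: [-11.8, 89.6, -18.7]
contact_force: [0.6, 0.2, 0.3]
gripper_width: 0.0484
```

```bash
python3 g.py .5423 .2824 .16 -.12
```

```text
t 3.13 tcp [ 0.4971 -0.1122  0.2393] yaw -0.1214 tilt -0.0014 0.0065 F [0.56 0.23 0.29] M [ 0.01  -0.    -0.012] w 0.0484 j [   9.5    4.5  -20.     0.2  -65.1 -106.6]
rotvec/0.08 [-0.02  0.08  0.02]
shift/0.02 in current axes [ 3.94 19.86 -0.17] in target axes [ 3.97 19.86 -0.12]
```

Call:
arm_command(
  plan=[
    {"dx": 0,"dy": 1,"dz": 0,"wx": 0,"wy": 0,"wz": 0},
    {"dx": 0,"dy": 1,"dz": 0,"wx": 0,"wy": 0,"wz": 0},
    {"dx": 0,"dy": 1,"dz": 0,"wx": 0,"wy": 0,"wz": 0},
    {"dx": 0,"dy": 1,"dz": 0,"wx": 0,"wy": 0,"wz": 0},
    {"dx": 0,"dy": 1,"dz": 0,"wx": 0,"wy": 0,"wz": 0},
    {"dx": 0,"dy": 1,"dz": 0,"wx": 0,"wy": 0,"wz": 0},
    {"dx": 0.2,"dy": 1,"dz": 0,"wx": 0,"wy": 0,"wz": 0},
    {"dx": 0.2,"dy": 1,"dz": 0,"wx": 0,"wy": 0,"wz": 0},
    {"dx": 0.2,"dy": 1,"dz": 0,"wx": 0,"wy": 0,"wz": 0},
    {"dx": 0.2,"dy": 1,"dz": 0,"wx": 0,"wy": 0,"wz": 0},
    {"dx": 0.3,"dy": 1,"dz": 0,"wx": 0,"wy": 0,"wz": 0},
    {"dx": 0.3,"dy": 1,"dz": 0,"wx": 0,"wy": 0,"wz": 0},
    {"dx": 0.3,"dy": 1,"dz": 0,"wx": 0,"wy": 0,"wz": 0},
    {"dx": 0.3,"dy": 1,"dz": 0,"wx": 0,"wy": 0,"wz": 0},
    {"dx": 0.3,"dy": 1,"dz": 0,"wx": 0,"wy": 0,"wz": 0},
    {"dx": 0.3,"dy": 1,"dz": 0,"wx": 0,"wy": 0,"wz": 0},
    {"dx": 0.3,"dy": 1,"dz": 0,"wx": 0,"wy": 0,"wz": 0},
    {"dx": 0.3,"dy": 1,"dz": 0,"wx": 0,"wy": 0,"wz": 0},
    {"dx": 0.2,"dy": 0.8,"dz": 0,"wx": 0,"wy": 0,"wz": 0},
  ],
)

```text
time_s: 4.72
tcp_pos: [0.545, 0.2826, 0.1747]
eef_rot: [16.8, 89.0, 10.0]
contact_force: [0.2, 0.2, 0.9]
gripper_width: 0.0481
```

```bash
python3 g.py .5423 .2824 .068 -.125
```

```text
t 4.72 tcp [0.545  0.2826 0.1747] yaw -0.1194 tilt 0.0052 0.0173 F [0.15 0.18 0.91] M [-0.091  0.032  0.015] w 0.0481 j [  46.    17.   -13.4    0.7  -58.8 -143.2]
rotvec/0.08 [ 0.07  0.22 -0.07]
shift/0.02 in current axes [ 5.33 -0.06 -0.22] in target axes [ 5.33 -0.03 -0.13]
```

Call:
arm_command(
  plan=[
    {"dx": 0.5,"dy": 0,"dz": -0.1,"wx": 0.05,"wy": 0.22,"wz": -0.07},
    {"dx": 1,"dy": 0,"dz": 0,"wx": 0,"wy": 0,"wz": 0},
    {"dx": 1,"dy": 0,"dz": 0,"wx": 0,"wy": 0,"wz": 0},
  ],
)

```text
time_s: 4.97
tcp_pos: [0.5454, 0.2888, 0.1258]
eef_rot: [51.3, 89.7, 44.5]
contact_force: [-0.4, 0.2, -0.8]
gripper_width: 0.0483
```

```bash
cat > snap.py <<'E'
import sys
from g import *
tag=sys.argv[1]
for n in("top","scene"):
    p,d=r.capture(n);np.savez(f"{n}_{tag}.npz",p=p,d=d);cv2.imwrite(f"pics/{n}_{tag}.png",p[:,:,::-1])
s,M=st();X=s["tcp_pos"]+M[:,0]*.01
ims=[]
for n in("top","scene"):
    o=np.clip(proj(n,[X])[0].astype(int)-40,0,[560,400]);p=np.load(f"{n}_{tag}.npz")["p"]
    ims.append(cv2.resize(p[o[1]:o[1]+80,o[0]:o[0]+80,::-1],None,fx=5,fy=5,interpolation=cv2.INTER_CUBIC));print(n,"crop origin",o)
cv2.imwrite(f"pics/crop_{tag}.png",np.hstack(ims))
E
python3 snap.py 1;python3 g.py .5423 .2824 .068 -.125
```

```text
top crop origin [149 208]
scene crop origin [373 279]
t 5.07 tcp [0.5435 0.2868 0.1229] yaw -0.1206 tilt -0.001 -0.0015 F [-0.65 -0.02  0.06] M [-0.104  0.071  0.008] w 0.0485 j [  46.    20.4  -15.6   -0.   -54.1 -142.9]
rotvec/0.08 [ 0.05 -0.02  0.01]
shift/0.02 in current axes [ 2.74 -0.22 -0.03] in target axes [ 2.74 -0.23 -0.03]
```

View pics/crop_1.png

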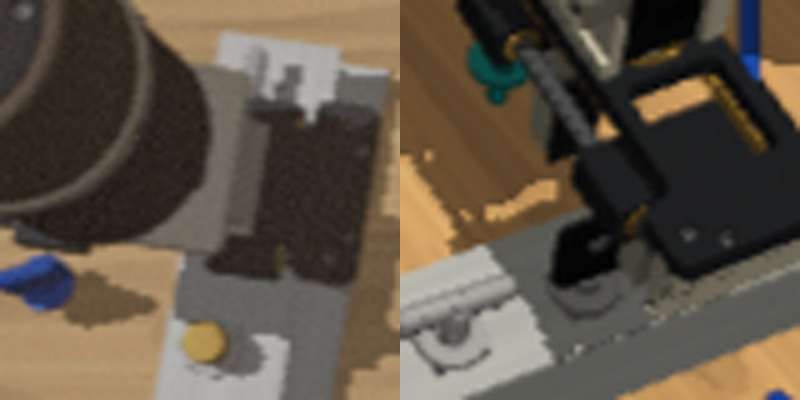

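Call:
arm_command(
  plan=[
    {"dx": 0.5,"dy": -0.2,"dz": 0,"wx": 0.05,"wy": 0,"wz": 0},
    {"dx": 0.7,"dy": 0,"dz": 0,"wx": 0,"wy": 0,"wz": 0},
    {"dx": 0.6,"dy": 0,"dz": 0,"wx": 0,"wy": 0,"wz": 0},
    {"dx": 0.4,"dy": 0,"dz": 0,"wx": 0,"wy": 0,"wz": 0},
    {"dx": 0.2,"dy": 0,"dz": 0,"wx": 0,"wy": 0,"wz": 0},
  ],
)

```text
time_s: 5.48
tcp_pos: [0.545, 0.2821, 0.0764]
eef_rot: [48.3, 89.9, 41.1]
contact_force: [-0.2, -0.4, 1.0]
gripper_width: 0.0483
```

```bash
python3 snap.py 2;python3 g.py .5423 .2824 .068 -.125
```

```text
top crop origin [155 210]
scene crop origin [369 291]
t 5.58 tcp [0.545  0.2821 0.0767] yaw -0.1263 tilt 0.0013 0.0013 F [-0.24 -0.33 -0.43] M [-0.111 -0.017 -0.005] w 0.048 j [  45.6   23.1  -18.6    0.   -48.2 -142.8]
rotvec/0.08 [-0.02  0.02 -0.02]
shift/0.02 in current axes [ 0.43 -0.   -0.13] in target axes [ 0.43 -0.   -0.13]
```

View pics/crop_2.png

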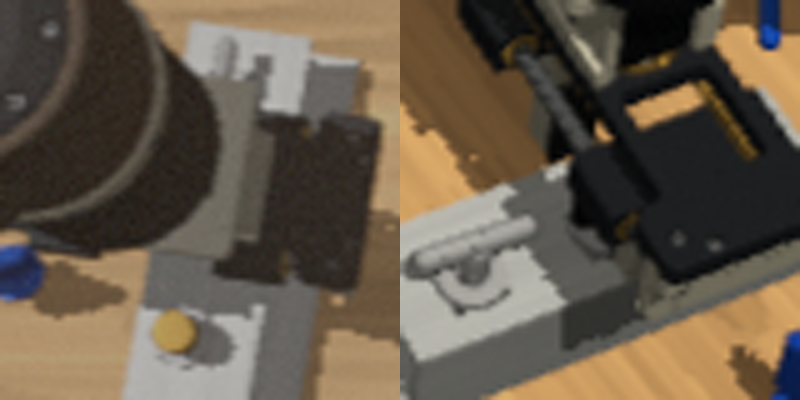

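Call:
arm_command(
  plan=[
    {"dx": 0.25,"dy": 0,"dz": -0.13,"wx": 0,"wy": 0,"wz": 0},
    {"dx": 0.2,"dy": 0,"dz": 0,"wx": 0,"wy": 0,"wz": 0},
    {"dx": 0,"dy": 0,"dz": 0,"wx": 0,"wy": 0,"wz": 0},
  ],
)

```text
time_s: 5.83
tcp_pos: [0.5432, 0.283, 0.069]
eef_rot: [46.6, 89.7, 39.3]
contact_force: [-0.4, 0.1, 0.1]
gripper_width: 0.0482
```

Call:
arm_command(
  plan=[
    {"dx": 0,"dy": 0,"dz": 0,"wx": 0,"wy": 0,"wz": 0},
    {"dx": 0,"dy": 0,"dz": 0,"wx": 0,"wy": 0,"wz": 0},
    {"dx": 0,"dy": 0,"dz": 0,"wx": 0,"wy": 0,"wz": 0},
    {"dx": 0,"dy": 0,"dz": 0,"wx": 0,"wy": 0,"wz": 0},
  ],
  fingers=1,
  force=25,
)

```text
time_s: 6.17
tcp_pos: [0.5435, 0.2836, 0.07]
eef_rot: [46.1, 89.6, 38.9]
contact_force: [-0.2, -0.5, 0.2]
gripper_width: 0.027
```

```bash
python3 g.py .5423 .2824 .068 -.125
```

```text
t 6.17 tcp [0.5435 0.2836 0.07  ] yaw -0.1258 tilt 0.0047 0.0046 F [-0.24 -0.55  0.25] M [-0.049  0.005  0.002] w 0.027 j [ 4.580e+01  2.340e+01 -1.930e+01  1.000e-01 -4.700e+01 -1.431e+02]
rotvec/0.08 [-0.01  0.06 -0.06]
shift/0.02 in current axes [ 0.1  -0.07 -0.05] in target axes [ 0.1  -0.07 -0.05]
```

Call:
arm_command(
  plan=[
    {"dx": 0.05,"dy": -0.05,"dz": -0.04,"wx": 0,"wy": 0.06,"wz": -0.06},
    {"dx": 0,"dy": 0,"dz": 0,"wx": 0,"wy": 0,"wz": 0},
    {"dx": 0,"dy": 0,"dz": 0,"wx": 0,"wy": 0,"wz": 0},
    {"dx": 0,"dy": 0,"dz": 0,"wx": 0,"wy": 0,"wz": 0},
    {"dx": 0,"dy": 0,"dz": 0,"wx": 0,"wy": 0,"wz": 0},
  ],
)

```text
time_s: 6.58
tcp_pos: [0.5428, 0.2829, 0.0694]
eef_rot: [170.1, 90.0, 162.9]
contact_force: [-1.1, -0.6, -0.1]
gripper_width: 0.009
```

```bash
python3 g.py .5423 .2824 .068 -.125
```

```text
t 6.58 tcp [0.5428 0.2829 0.0694] yaw -0.1257 tilt 0.0 -0.0003 F [-1.08 -0.63 -0.1 ] M [-0.017  0.071  0.015] w 0.009 j [  45.8   23.5  -19.1   -0.   -47.4 -143. ]
rotvec/0.08 [-0.01 -0.   -0.  ]
shift/0.02 in current axes [ 0.07 -0.03 -0.02] in target axes [ 0.07 -0.03 -0.02]
```

Call:
arm_command(
  plan=[
    {"dx": -0.4,"dy": 0,"dz": 0,"wx": 0,"wy": 0,"wz": 0},
    {"dx": -0.6,"dy": 0,"dz": 0,"wx": 0,"wy": 0,"wz": 0},
    {"dx": -0.8,"dy": 0,"dz": 0,"wx": 0,"wy": 0,"wz": 0},
    {"dx": -1,"dy": 0,"dz": 0,"wx": 0,"wy": 0,"wz": 0},
    {"dx": -1,"dy": 0,"dz": 0,"wx": 0,"wy": 0,"wz": 0},
    {"dx": -1,"dy": 0,"dz": 0,"wx": 0,"wy": 0,"wz": 0},
    {"dx": -1,"dy": 0,"dz": 0,"wx": 0,"wy": 0,"wz": 0},
    {"dx": -1,"dy": 0,"dz": 0,"wx": 0,"wy": 0,"wz": 0},
    {"dx": -0.5,"dy": 0,"dz": 0,"wx": 0,"wy": 0,"wz": 0},
  ],
)

```text
time_s: 7.33
tcp_pos: [0.541, 0.2808, 0.2221]
eef_rot: [-130.1, 89.6, -137.3]
contact_force: [1.0, 0.4, 0.4]
gripper_width: 0.0085
```

```bash
python3 snap.py 3;python3 g.py .545 -.158 .2 .35
```

```text
top crop origin [142 203]
scene crop origin [378 243]
t 7.43 tcp [0.5411 0.281  0.2215] yaw -0.1265 tilt -0.0048 -0.0044 F [ 0.19  0.12 -0.21] M [ 0.061 -0.069  0.022] w 0.0089 j [  45.8   15.3   -9.    -0.   -66.1 -143. ]
rotvec/0.08 [-5.96 -0.07  0.05]
shift/0.02 in current axes [  1.17 -21.75   2.97] in target axes [  1.08 -20.69  -7.35]
```

View pics/crop_3.png

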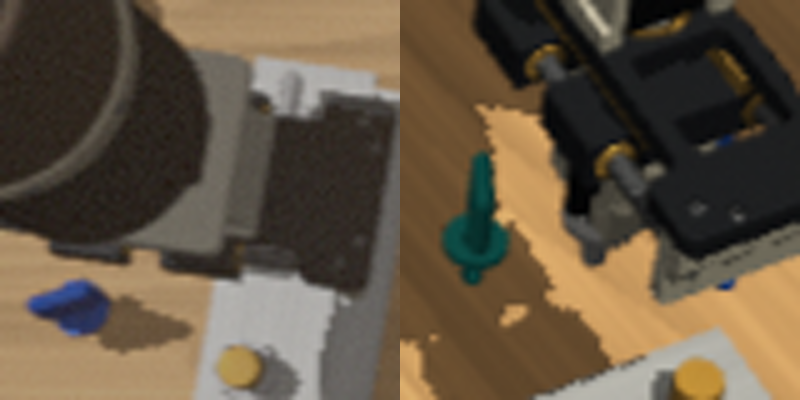

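```bash
python3 - <<'E'
from h import *
p=np.load("scene_3.npz")["p"]
X=np.array([.5411,.281,.2215]);u=proj("scene",[X-[0,0,.036]])[0];print(u)
o=(u-16).astype(int)
v=cv2.resize(p[o[1]:o[1]+32,o[0]:o[0]+32,::-1],None,fx=18,fy=18,interpolation=cv2.INTER_CUBIC)
cv2.imwrite("pics/bit3.png",cv2.convertScaleAbs(v,alpha=1.8))
for q in([0,0,-.0214],[0,0,-.0464],[-.011*.992,.011*.126,-.0344],[.011*.992,-.011*.126,-.0344]): print(q,(proj("scene",[X+q])[0]-o+.5)*18)
E
```

```text
[416.97413128 292.85775745]
[0, 0, -0.0214] [330.51546665 222.31126794]
[0, 0, -0.0464] [303.3406846  375.56843708]
[-0.010912, 0.0013859999999999999, -0.0344] [410.97781719 267.74007885]
[0.010912, -0.0013859999999999999, -0.0344] [221.04026371 337.7506308 ]
```

View pics/bit3.png

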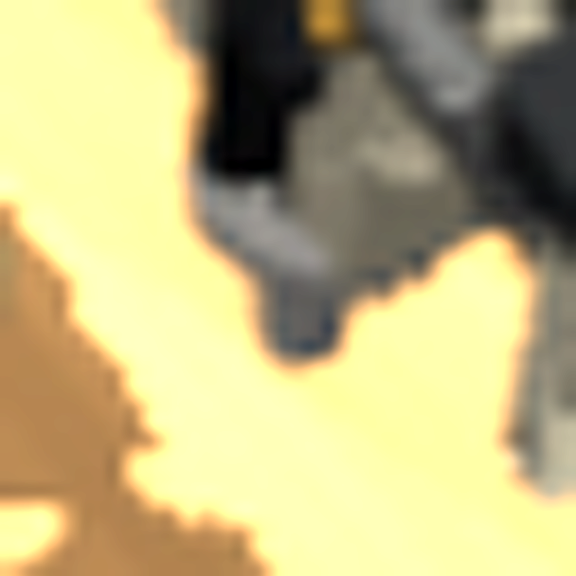

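Call:
arm_command(
  plan=[
    {"dx": 0,"dy": -0.5,"dz": 0,"wx": -0.6,"wy": 0,"wz": 0},
    {"dx": 0,"dy": -0.8,"dz": 0,"wx": -0.9,"wy": 0,"wz": 0},
    {"dx": 0,"dy": -1,"dz": 0,"wx": -0.9,"wy": 0,"wz": 0},
    {"dx": 0,"dy": -1,"dz": -0.2,"wx": -0.9,"wy": 0,"wz": 0},
    {"dx": 0,"dy": -1,"dz": -0.3,"wx": -0.9,"wy": 0,"wz": 0},
    {"dx": 0,"dy": -1,"dz": -0.4,"wx": -0.9,"wy": 0,"wz": 0},
    {"dx": 0,"dy": -1,"dz": -0.4,"wx": -0.6,"wy": 0,"wz": 0},
    {"dx": 0,"dy": -1,"dz": -0.4,"wx": -0.3,"wy": 0,"wz": 0},
    {"dx": 0,"dy": -1,"dz": -0.4,"wx": 0,"wy": 0,"wz": 0},
    {"dx": 0,"dy": -1,"dz": -0.4,"wx": 0,"wy": 0,"wz": 0},
    {"dx": 0,"dy": -1,"dz": -0.4,"wx": 0,"wy": 0,"wz": 0},
    {"dx": 0,"dy": -1,"dz": -0.4,"wx": 0,"wy": 0,"wz": 0},
  ],
)

```text
time_s: 8.43
tcp_pos: [0.5178, 0.0349, 0.2082]
eef_rot: [-177.9, 88.5, -156.0]
contact_force: [-0.2, 0.4, -1.1]
gripper_width: 0.0092
```

```bash
python3 g.py .545 -.158 .2 .35
```

```text
t 8.43 tcp [0.5178 0.0349 0.2082] yaw 0.3819 tilt -0.001 -0.0267 F [-0.21  0.38 -1.09] M [ 0.096 -0.134  0.046] w 0.0092 j [ 25.5   8.  -20.2  -0.  -63.3 -93.6]
rotvec/0.08 [ 0.4  -0.33  0.02]
shift/0.02 in current axes [ 0.48 -9.46 -2.32] in target axes [ 0.41 -9.53 -2.03]
```

Call:
arm_command(
  plan=[
    {"dx": 0,"dy": -1,"dz": -0.3,"wx": 0.2,"wy": -0.3,"wz": 0},
    {"dx": 0,"dy": -1,"dz": -0.3,"wx": 0,"wy": 0,"wz": 0},
    {"dx": 0,"dy": -1,"dz": -0.3,"wx": 0,"wy": 0,"wz": 0},
    {"dx": 0,"dy": -1,"dz": -0.3,"wx": 0,"wy": 0,"wz": 0},
    {"dx": 0,"dy": -1,"dz": -0.3,"wx": 0,"wy": 0,"wz": 0},
    {"dx": 0,"dy": -1,"dz": -0.2,"wx": 0,"wy": 0,"wz": 0},
    {"dx": 0,"dy": -1,"dz": -0.2,"wx": 0,"wy": 0,"wz": 0},
    {"dx": 0,"dy": -0.8,"dz": -0.2,"wx": 0,"wy": 0,"wz": 0},
    {"dx": 0,"dy": -0.5,"dz": 0,"wx": 0,"wy": 0,"wz": 0},
    {"dx": 0,"dy": -0.2,"dz": 0,"wx": 0,"wy": 0,"wz": 0},
  ],
)

```text
time_s: 9.27
tcp_pos: [0.5311, -0.1507, 0.196]
eef_rot: [164.2, 88.8, -175.1]
contact_force: [-0.0, 0.1, -0.7]
gripper_width: 0.0088
```

```bash
python3 g.py .545 -.158 .2 .35
```

```text
t 9.27 tcp [ 0.5311 -0.1507  0.196 ] yaw 0.3605 tilt 0.0055 -0.0194 F [-0.    0.08 -0.75] M [ 0.016 -0.089 -0.021] w 0.0088 j [  4.5  11.5 -17.6   0.  -62.1 -73.8]
rotvec/0.08 [ 0.13 -0.24 -0.07]
shift/0.02 in current axes [-0.21 -0.59  0.52] in target axes [-0.2  -0.58  0.53]
```

Call:
arm_command(
  plan=[
    {"dx": 0.4,"dy": -0.4,"dz": 0.4,"wx": 0.1,"wy": -0.2,"wz": -0.07},
    {"dx": 0.5,"dy": -0.2,"dz": 0.1,"wx": 0,"wy": 0,"wz": 0},
    {"dx": 0.4,"dy": 0,"dz": 0,"wx": 0,"wy": 0,"wz": 0},
    {"dx": 0,"dy": 0,"dz": 0,"wx": 0,"wy": 0,"wz": 0},
  ],
)

```text
time_s: 9.6
tcp_pos: [0.5439, -0.1584, 0.1659]
eef_rot: [165.1, 89.6, -174.8]
contact_force: [-0.6, 0.5, -1.6]
gripper_width: 0.0087
```

```bash
python3 g.py .545 -.158 .165 .35
```

```text
t 9.6 tcp [ 0.5439 -0.1584  0.1659] yaw 0.3508 tilt 0.0017 -0.0062 F [-0.55  0.47 -1.59] M [0.022 0.123 0.027] w 0.0087 j [  3.6  13.9 -18.7   0.  -57.8 -73.5]
rotvec/0.08 [ 0.01 -0.08 -0.02]
shift/0.02 in current axes [ 0.04 -0.    0.06] in target axes [ 0.04 -0.    0.06]
```

Call:
arm_command(
  plan=[
    {"dx": 0.1,"dy": 0,"dz": 0.05,"wx": 0,"wy": -0.08,"wz": -0.02},
    {"dx": 0.05,"dy": 0,"dz": 0,"wx": 0,"wy": 0,"wz": 0},
  ],
)

```text
time_s: 9.77
tcp_pos: [0.5442, -0.1571, 0.1617]
eef_rot: [154.3, 89.9, 174.5]
contact_force: [-0.3, 0.0, -1.4]
gripper_width: 0.0089
```

```bash
python3 snap.py 4; python3 g.py .545 -.158 .165 .35; python3 - <<'E'
from g import *
s,M=st();X=s["tcp_pos"]+M[:,0]*.045
ims=[]
for n in("scene","top"):
    o=(proj(n,[X])[0]-16).astype(int);p=np.load(f"{n}_4.npz")["p"]
    v=cv2.resize(p[o[1]:o[1]+32,o[0]:o[0]+32,::-1],None,fx=12,fy=12,interpolation=cv2.INTER_CUBIC);v=cv2.convertScaleAbs(v,alpha=1.7)
    a=np.linspace(0,2*np.pi,60)
    for rr,col in((.0155,(0,255,0)),(.0055,(0,255,0)),(.026,(0,255,0))):
        for q in (proj(n,np.c_[.545+rr*np.cos(a),-.158+rr*np.sin(a),np.full(60,.107 if rr<.02 else .104)])-o+.5)*12: cv2.circle(v,tuple(map(int,q)),1,col,-1)
    for b in np.linspace(.0214,.0464,10):
        q=(proj(n,[s["tcp_pos"]+M[:,0]*b])[0]-o+.5)*12;cv2.circle(v,tuple(map(int,q)),2,(0,0,255),-1)
    ims.append(v)
cv2.imwrite("pics/lock4.png",np.hstack(ims))
E
```

```text
top crop origin [340 208]
scene crop origin [258 133]
t 9.87 tcp [ 0.5444 -0.1572  0.1622] yaw 0.3521 tilt 0.0005 -0.0013 F [-0.91 -0.43  0.28] M [ 0.053  0.012 -0.009] w 0.0089 j [  3.7  14.  -19.1  -0.  -57.  -73.5]
rotvec/0.08 [ 0.03 -0.02 -0.01]
shift/0.02 in current axes [-0.14 -0.05  0.01] in target axes [-0.14 -0.05  0.01]
```

View pics/lock4.png

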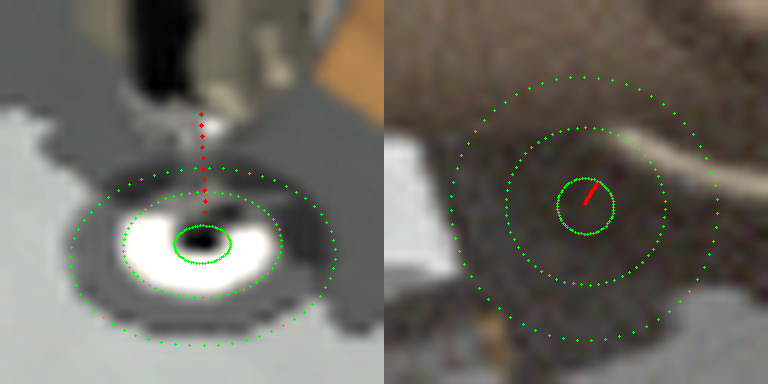

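View pics/crop_4.png

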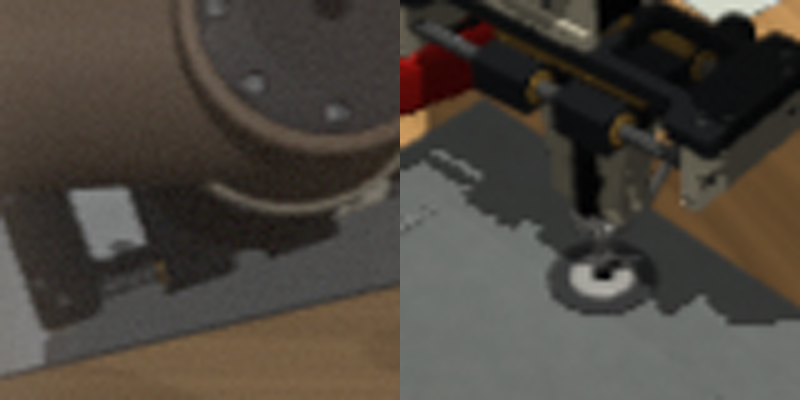

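```bash
python3 - <<'E'
from g import *
s,M=st();X=s["tcp_pos"]+M[:,0]*.045
n="scene";o=(proj(n,[X])[0]-[12,12]).astype(int);p=np.load(f"{n}_4.npz")["p"]
v=cv2.resize(p[o[1]:o[1]+24,o[0]:o[0]+24,::-1],None,fx=24,fy=24,interpolation=cv2.INTER_LINEAR);v=(255*(v/255.)**.6).astype(np.uint8)
for b in (.0214,.0264,.0464):
    q=(proj(n,[s["tcp_pos"]+M[:,0]*b])[0]-o+.5)*24;cv2.circle(v,tuple(map(int,q)),3,(0,0,255),-1)
cv2.imwrite("pics/z4.png",v)
E
```

```text
(no output)
```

View pics/z4.png

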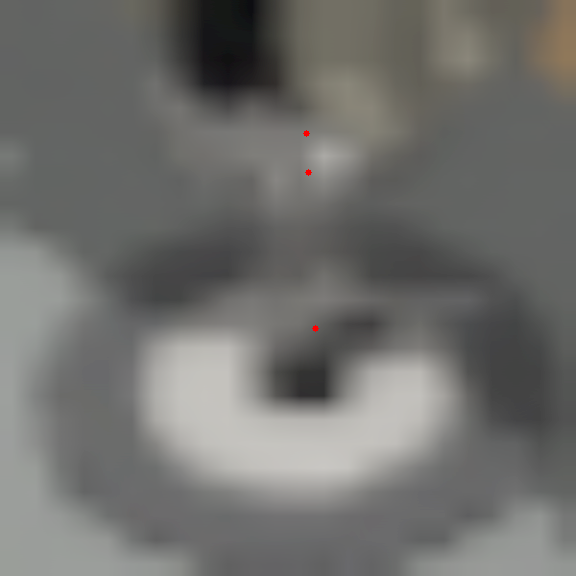

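Call:
arm_command(
  plan=[
    {"dx": 0.15,"dy": 0,"dz": 0,"wx": 0,"wy": 0,"wz": 0},
    {"dx": 0.15,"dy": 0,"dz": 0,"wx": 0,"wy": 0,"wz": 0},
    {"dx": 0.1,"dy": 0,"dz": 0,"wx": 0,"wy": 0,"wz": 0},
    {"dx": 0.1,"dy": 0,"dz": 0,"wx": 0,"wy": 0,"wz": 0},
  ],
)

```text
time_s: 10.2
tcp_pos: [0.5453, -0.1565, 0.1533]
eef_rot: [-22.1, 89.9, -1.9]
contact_force: [0.1, -0.2, -0.7]
gripper_width: 0.0089
```

```bash
python3 g.py .5446 -.1573 .145 .35
```

```text
t 10.2 tcp [ 0.5453 -0.1565  0.1533] yaw 0.3535 tilt -0.0007 0.0018 F [ 0.1  -0.21 -0.66] M [ 0.075  0.016 -0.004] w 0.0089 j [  3.8  14.4 -19.8   0.  -55.6 -73.5]
rotvec/0.08 [0.04 0.02 0.01]
shift/0.02 in current axes [ 0.42 -0.02 -0.05] in target axes [ 0.42 -0.02 -0.05]
```

Call:
arm_command(
  plan=[
    {"dx": 0.1,"dy": -0.02,"dz": -0.04,"wx": 0,"wy": 0,"wz": 0},
    {"dx": 0.1,"dy": 0,"dz": 0,"wx": 0,"wy": 0,"wz": 0},
    {"dx": 0.1,"dy": 0,"dz": 0,"wx": 0,"wy": 0,"wz": 0},
  ],
)

```text
time_s: 10.45
tcp_pos: [0.5449, -0.1573, 0.147]
eef_rot: [-24.4, 89.8, -4.2]
contact_force: [0.9, 0.2, -0.5]
gripper_width: 0.0091
```

```bash
python3 g.py .5446 -.1573 .145 .35
```

```text
t 10.45 tcp [ 0.5449 -0.1573  0.147 ] yaw 0.3536 tilt -0.0011 0.0025 F [ 0.89  0.15 -0.46] M [-0.052 -0.1   -0.013] w 0.0091 j [  3.7  14.8 -20.3   0.  -54.7 -73.4]
rotvec/0.08 [0.04 0.03 0.01]
shift/0.02 in current axes [ 0.1   0.01 -0.01] in target axes [ 0.1   0.01 -0.01]
```

Call:
arm_command(
  plan=[
    {"dx": 0.1,"dy": 0,"dz": 0,"wx": 0,"wy": 0.02,"wz": 0},
    {"dx": 0.1,"dy": 0,"dz": 0,"wx": 0,"wy": 0,"wz": 0},
    {"dx": 0.1,"dy": 0,"dz": 0,"wx": 0,"wy": 0,"wz": 0},
  ],
)

```text
time_s: 10.7
tcp_pos: [0.5449, -0.1574, 0.1404]
eef_rot: [-56.4, 89.9, -36.2]
contact_force: [0.0, 0.2, 0.6]
gripper_width: 0.0088
```

```bash
python3 g.py .5446 -.1573 .1284 .35
```

```text
t 10.7 tcp [ 0.5449 -0.1574  0.1404] yaw 0.3534 tilt -0.0012 0.0008 F [0.01 0.2  0.62] M [-0.006 -0.018 -0.006] w 0.0088 j [  3.7  15.2 -20.7   0.1 -54.  -73.5]
rotvec/0.08 [0.04 0.01 0.01]
shift/0.02 in current axes [ 0.6   0.01 -0.01] in target axes [ 0.6   0.01 -0.01]
```

Call:
arm_command(
  plan=[
    {"dx": 0.1,"dy": 0,"dz": 0,"wx": 0,"wy": 0,"wz": 0},
    {"dx": 0.1,"dy": 0,"dz": 0,"wx": 0,"wy": 0,"wz": 0},
    {"dx": 0.1,"dy": 0,"dz": 0,"wx": 0,"wy": 0,"wz": 0},
  ],
)

```text
time_s: 10.95
tcp_pos: [0.545, -0.1574, 0.1336]
eef_rot: [-60.1, 89.9, -39.8]
contact_force: [0.3, 0.9, 1.0]
gripper_width: 0.009
```

```bash
python3 g.py .5446 -.1573 .1284 .35
```

```text
t 10.95 tcp [ 0.545  -0.1574  0.1336] yaw 0.3533 tilt -0.0011 0.0007 F [0.27 0.86 1.04] M [ 0.039 -0.009  0.042] w 0.009 j [  3.7  15.6 -21.2   0.1 -53.2 -73.5]
rotvec/0.08 [0.04 0.01 0.01]
shift/0.02 in current axes [ 0.26  0.01 -0.02] in target axes [ 0.26  0.01 -0.02]
```

Bit has dropped through the notch. On down, gently.

Call:
arm_command(
  plan=[
    {"dx": 0.08,"dy": 0,"dz": 0,"wx": 0,"wy": 0,"wz": 0},
    {"dx": 0.08,"dy": 0,"dz": 0,"wx": 0,"wy": 0,"wz": 0},
    {"dx": 0.08,"dy": 0,"dz": 0,"wx": 0,"wy": 0,"wz": 0},
  ],
)

```text
time_s: 11.2
tcp_pos: [0.5451, -0.1575, 0.1288]
eef_rot: [-61.3, 89.9, -41.0]
contact_force: [-0.9, 0.1, 4.1]
gripper_width: 0.0088
```

```bash
python3 g.py .5446 -.1573 .1284 .35
```

```text
t 11.2 tcp [ 0.5451 -0.1575  0.1288] yaw 0.3536 tilt -0.0015 0.0008 F [-0.9   0.12  4.06] M [0.304 0.477 0.053] w 0.0088 j [  3.7  15.9 -21.5   0.1 -52.5 -73.5]
rotvec/0.08 [0.05 0.01 0.02]
shift/0.02 in current axes [ 0.02  0.02 -0.02] in target axes [ 0.02  0.02 -0.02]
```

Call:
arm_command(
  plan=[
    {"dx": 0.05,"dy": 0,"dz": 0,"wx": 0,"wy": 0,"wz": 0},
    {"dx": 0.05,"dy": 0,"dz": 0,"wx": 0,"wy": 0,"wz": 0},
  ],
)

```text
time_s: 11.37
tcp_pos: [0.5452, -0.1575, 0.1282]
eef_rot: [-64.9, 89.9, -44.6]
contact_force: [-7.0, 3.4, 15.5]
gripper_width: 0.0087
```

```bash
python3 g.py .5446 -.1573 .1284 .35
```

```text
t 11.37 tcp [ 0.5452 -0.1575  0.1282] yaw 0.3543 tilt -0.0021 0.001 F [-7.01  3.4  15.52] M [ 1.472  2.187 -0.035] w 0.0087 j [  3.7  15.9 -21.6   0.1 -52.4 -73.5]
rotvec/0.08 [0.05 0.01 0.03]
shift/0.02 in current axes [-0.01  0.02 -0.02] in target axes [-0.01  0.02 -0.02]
```

Call:
arm_command(
  plan=[
    {"dx": 0.01,"dy": 0,"dz": -0.01,"wx": 0.5,"wy": 0,"wz": 0},
    {"dx": 0.02,"dy": 0,"dz": 0,"wx": 0.7,"wy": 0,"wz": 0},
    {"dx": 0.02,"dy": 0,"dz": 0,"wx": 0.7,"wy": 0,"wz": 0},
  ],
)

```text
time_s: 11.62
tcp_pos: [0.5455, -0.1576, 0.1287]
eef_rot: [-39.5, 89.8, -28.1]
contact_force: [-1.7, -0.2, 3.4]
gripper_width: 0.0088
```

```bash
python3 g.py .5446 -.1573 .1284 .35
```

```text
t 11.62 tcp [ 0.5455 -0.1576  0.1287] yaw 0.1994 tilt -0.0026 0.0031 F [-1.65 -0.24  3.35] M [-0.152  0.42  -0.059] w 0.0088 j [  3.7  15.9 -21.6   0.2 -52.3 -82.4]
rotvec/0.08 [-1.88  0.04  0.04]
shift/0.02 in current axes [ 0.02  0.02 -0.04] in target axes [ 0.02  0.03 -0.04]
```

Call:
arm_command(
  plan=[
    {"dx": 0.03,"dy": 0,"dz": 0,"wx": 0.8,"wy": 0,"wz": 0},
    {"dx": 0.03,"dy": 0,"dz": 0,"wx": 0.8,"wy": 0,"wz": 0},
    {"dx": 0.03,"dy": 0,"dz": 0,"wx": 0.8,"wy": 0,"wz": 0},
    {"dx": 0.03,"dy": 0,"dz": 0,"wx": 0.8,"wy": 0,"wz": 0},
    {"dx": 0.03,"dy": 0,"dz": 0,"wx": 0.8,"wy": 0,"wz": 0},
    {"dx": 0.03,"dy": 0,"dz": 0,"wx": 0.8,"wy": 0,"wz": 0},
  ],
)

```text
time_s: 12.12
tcp_pos: [0.5457, -0.1578, 0.1284]
eef_rot: [-17.4, 89.6, -29.0]
contact_force: [-2.2, 1.4, 7.1]
gripper_width: 0.0087
```

```bash
python3 g.py .5446 -.1573 .1284 .35
```

```text
t 12.12 tcp [ 0.5457 -0.1578  0.1284] yaw -0.2019 tilt -0.0019 0.006 F [-2.15  1.38  7.11] M [0.573 1.049 0.069] w 0.0087 j [   3.7   15.9  -21.7    0.2  -52.1 -105.5]
rotvec/0.08 [-6.9   0.07  0.04]
shift/0.02 in current axes [-0.    0.01 -0.06] in target axes [-0.    0.04 -0.04]
```

Call:
arm_command(
  plan=[
    {"dx": 0.02,"dy": 0,"dz": 0,"wx": 0.9,"wy": 0.03,"wz": 0.01},
    {"dx": 0.02,"dy": 0,"dz": 0,"wx": 0.9,"wy": 0,"wz": 0},
    {"dx": 0.02,"dy": 0,"dz": 0,"wx": 0.9,"wy": 0,"wz": 0},
    {"dx": 0.02,"dy": 0,"dz": 0,"wx": 0.9,"wy": 0,"wz": 0},
    {"dx": 0.02,"dy": 0,"dz": 0,"wx": 0.9,"wy": 0,"wz": 0},
    {"dx": 0.02,"dy": 0,"dz": 0,"wx": 0.9,"wy": 0,"wz": 0},
    {"dx": 0.02,"dy": 0,"dz": 0,"wx": 0.9,"wy": 0,"wz": 0},
  ],
)

```text
time_s: 12.7
tcp_pos: [0.5454, -0.1576, 0.1284]
eef_rot: [15.9, 89.7, -25.9]
contact_force: [-0.2, 0.1, 4.6]
gripper_width: 0.009
```

```bash
python3 g.py .5446 -.1573 .1284 .35
```

```text
t 12.7 tcp [ 0.5454 -0.1576  0.1284] yaw -0.7297 tilt 0.0014 0.0049 F [-0.17  0.12  4.6 ] M [0.376 0.797 0.013] w 0.009 j [   3.7   15.9  -21.7    0.2  -52.2 -135.6]
rotvec/0.08 [-13.5    0.06   0.02]
shift/0.02 in current axes [-0.   -0.02 -0.04] in target axes [-0.    0.03 -0.03]
```

Call:
arm_command(
  plan=[
    {"dx": 0.02,"dy": 0,"dz": 0,"wx": 0.9,"wy": 0.02,"wz": 0.03},
    {"dx": 0.02,"dy": 0,"dz": 0,"wx": 0.9,"wy": 0,"wz": 0},
    {"dx": 0.02,"dy": 0,"dz": 0,"wx": 0.9,"wy": 0,"wz": 0},
    {"dx": 0.02,"dy": 0,"dz": 0,"wx": 0.9,"wy": 0,"wz": 0},
    {"dx": 0.02,"dy": 0,"dz": 0,"wx": 0.9,"wy": 0,"wz": 0},
    {"dx": 0.02,"dy": 0,"dz": 0,"wx": 0.9,"wy": 0,"wz": 0},
    {"dx": 0.02,"dy": 0,"dz": 0,"wx": 0.7,"wy": 0,"wz": 0},
  ],
)

```text
time_s: 13.28
tcp_pos: [0.5451, -0.1574, 0.1284]
eef_rot: [73.0, 89.6, 1.9]
contact_force: [-2.4, 1.3, 5.1]
gripper_width: 0.0087
```

```bash
python3 snap.py 5;python3 g.py .5446 -.1573 .1284 -1.25
```

```text
top crop origin [339 209]
scene crop origin [258 144]
t 13.38 tcp [ 0.5451 -0.1574  0.1284] yaw -1.241 tilt 0.006 0.0018 F [-1.34  2.09  4.68] M [0.425 0.786 0.061] w 0.0088 j [   3.7   15.8  -21.7    0.   -52.1 -164.8]
rotvec/0.08 [ 0.11  0.02 -0.07]
shift/0.02 in current axes [-0.   -0.02 -0.01] in target axes [-0.   -0.02 -0.01]
```

View pics/crop_5.png

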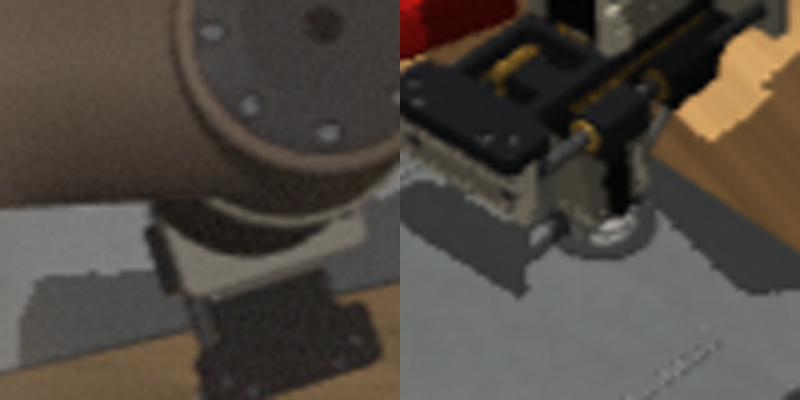

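Call:
arm_command(
  plan=[
    {"dx": 0,"dy": 0,"dz": 0,"wx": 0,"wy": 0,"wz": 0},
    {"dx": 0,"dy": 0,"dz": 0,"wx": 0,"wy": 0,"wz": 0},
    {"dx": 0,"dy": 0,"dz": 0,"wx": 0,"wy": 0,"wz": 0},
    {"dx": -0.6,"dy": 0,"dz": 0,"wx": 0,"wy": 0,"wz": 0},
    {"dx": -1,"dy": 0,"dz": 0,"wx": 0,"wy": 0,"wz": 0},
    {"dx": -1,"dy": 0,"dz": 0,"wx": 0,"wy": 0,"wz": 0},
    {"dx": -1,"dy": 0,"dz": 0,"wx": 0,"wy": 0,"wz": 0},
    {"dx": -1,"dy": 0,"dz": 0,"wx": 0,"wy": 0,"wz": 0},
    {"dx": -1,"dy": 0,"dz": 0,"wx": 0,"wy": 0,"wz": 0},
    {"dx": -1,"dy": -0.3,"dz": 0,"wx": 0,"wy": 0,"wz": 0},
    {"dx": -1,"dy": -0.6,"dz": -0.2,"wx": 0,"wy": 0,"wz": 0},
    {"dx": -0.6,"dy": -0.9,"dz": -0.3,"wx": 0,"wy": 0,"wz": 0},
    {"dx": 0,"dy": -0.8,"dz": -0.3,"wx": 0,"wy": 0,"wz": 0},
    {"dx": 0,"dy": -0.4,"dz": 0,"wx": 0,"wy": 0,"wz": 0},
  ],
  fingers=-0.1,
)

```text
time_s: 14.55
tcp_pos: [0.4798, -0.1618, 0.2955]
eef_rot: [-131.2, 89.9, 157.7]
contact_force: [-0.2, -1.1, -0.8]
gripper_width: 0.0481
```

```bash
python3 snap.py 6;python3 g.py .43 -.2 .3 -1.25
```

```text
top crop origin [348 229]
scene crop origin [280  75]
t 14.65 tcp [ 0.4803 -0.1623  0.2954] yaw -1.2405 tilt -0.0012 -0.0006 F [-0.03 -0.69 -0.82] M [-0.089 -0.036  0.027] w 0.0486 j [   3.6    2.6  -14.7   -0.   -72.8 -164.6]
rotvec/0.08 [ 0.12 -0.01  0.02]
shift/0.02 in current axes [-0.23 -2.99  0.97] in target axes [-0.23 -2.98  1.  ]
```

View pics/scene_6.png

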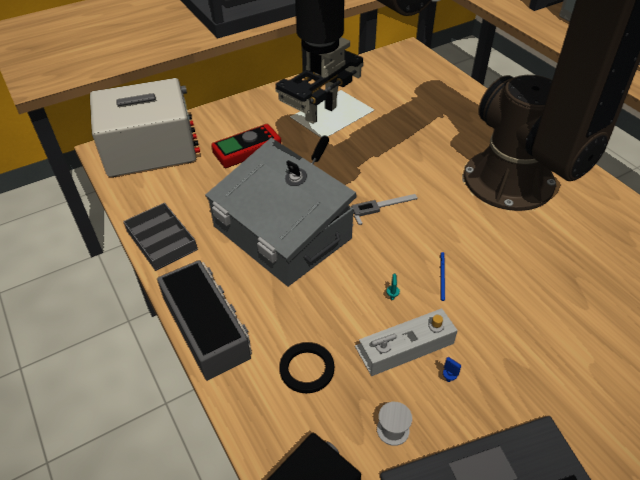

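The scene shows the key upright in the lock (295,172), lid already rising, gripper clear above (320,90), other keys in the rack. I'll wait for the lid.

Call:
arm_command(
  plan=[
    {"dx": -0.1,"dy": -0.3,"dz": 0,"wx": 0,"wy": 0,"wz": 0},
    {"dx": 0,"dy": -0.3,"dz": 0,"wx": 0,"wy": 0,"wz": 0},
    {"dx": 0,"dy": 0,"dz": 0,"wx": 0,"wy": 0,"wz": 0},
    {"dx": 0,"dy": 0,"dz": 0,"wx": 0,"wy": 0,"wz": 0},
    {"dx": 0,"dy": 0,"dz": 0,"wx": 0,"wy": 0,"wz": 0},
    {"dx": 0,"dy": 0,"dz": 0,"wx": 0,"wy": 0,"wz": 0},
    {"dx": 0,"dy": 0,"dz": 0,"wx": 0,"wy": 0,"wz": 0},
    {"dx": 0,"dy": 0,"dz": 0,"wx": 0,"wy": 0,"wz": 0},
    {"dx": 0,"dy": 0,"dz": 0,"wx": 0,"wy": 0,"wz": 0},
    {"dx": 0,"dy": 0,"dz": 0,"wx": 0,"wy": 0,"wz": 0},
    {"dx": 0,"dy": 0,"dz": 0,"wx": 0,"wy": 0,"wz": 0},
    {"dx": 0,"dy": 0,"dz": 0,"wx": 0,"wy": 0,"wz": 0},
    {"dx": 0,"dy": 0,"dz": 0,"wx": 0,"wy": 0,"wz": 0},
    {"dx": 0,"dy": 0,"dz": 0,"wx": 0,"wy": 0,"wz": 0},
    {"dx": 0,"dy": 0,"dz": 0,"wx": 0,"wy": 0,"wz": 0},
    {"dx": 0,"dy": 0,"dz": 0,"wx": 0,"wy": 0,"wz": 0},
    {"dx": 0,"dy": 0,"dz": 0,"wx": 0,"wy": 0,"wz": 0},
    {"dx": 0,"dy": 0,"dz": 0,"wx": 0,"wy": 0,"wz": 0},
    {"dx": 0,"dy": 0,"dz": 0,"wx": 0,"wy": 0,"wz": 0},
    {"dx": 0,"dy": 0,"dz": 0,"wx": 0,"wy": 0,"wz": 0},
  ],
)

```text
time_s: 16.32
tcp_pos: [0.4696, -0.1666, 0.2944]
eef_rot: [-109.7, 89.6, 179.3]
contact_force: [0.3, -0.4, 0.7]
gripper_width: 0.0482
```

Call:
arm_command(
  plan=[
    {"dx": 0,"dy": 0,"dz": 0,"wx": 0,"wy": 0,"wz": 0},
    {"dx": 0,"dy": 0,"dz": 0,"wx": 0,"wy": 0,"wz": 0},
    {"dx": 0,"dy": 0,"dz": 0,"wx": 0,"wy": 0,"wz": 0},
    {"dx": 0,"dy": 0,"dz": 0,"wx": 0,"wy": 0,"wz": 0},
    {"dx": 0,"dy": 0,"dz": 0,"wx": 0,"wy": 0,"wz": 0},
    {"dx": 0,"dy": 0,"dz": 0,"wx": 0,"wy": 0,"wz": 0},
    {"dx": 0,"dy": 0,"dz": 0,"wx": 0,"wy": 0,"wz": 0},
    {"dx": 0,"dy": 0,"dz": 0,"wx": 0,"wy": 0,"wz": 0},
    {"dx": 0,"dy": 0,"dz": 0,"wx": 0,"wy": 0,"wz": 0},
    {"dx": 0,"dy": 0,"dz": 0,"wx": 0,"wy": 0,"wz": 0},
    {"dx": 0,"dy": 0,"dz": 0,"wx": 0,"wy": 0,"wz": 0},
    {"dx": 0,"dy": 0,"dz": 0,"wx": 0,"wy": 0,"wz": 0},
    {"dx": 0,"dy": 0,"dz": 0,"wx": 0,"wy": 0,"wz": 0},
    {"dx": 0,"dy": 0,"dz": 0,"wx": 0,"wy": 0,"wz": 0},
    {"dx": 0,"dy": 0,"dz": 0,"wx": 0,"wy": 0,"wz": 0},
    {"dx": 0,"dy": 0,"dz": 0,"wx": 0,"wy": 0,"wz": 0},
    {"dx": 0,"dy": 0,"dz": 0,"wx": 0,"wy": 0,"wz": 0},
    {"dx": 0,"dy": 0,"dz": 0,"wx": 0,"wy": 0,"wz": 0},
    {"dx": 0,"dy": 0,"dz": 0,"wx": 0,"wy": 0,"wz": 0},
    {"dx": 0,"dy": 0,"dz": 0,"wx": 0,"wy": 0,"wz": 0},
  ],
)

```text
time_s: 17.98
tcp_pos: [0.4696, -0.1666, 0.2943]
eef_rot: [-109.6, 89.6, 179.4]
contact_force: [-1.0, -0.1, -0.3]
gripper_width: 0.0481
```

Call:
arm_command(
  plan=[
    {"dx": 0,"dy": 0,"dz": 0,"wx": 0,"wy": 0,"wz": 0},
    {"dx": 0,"dy": 0,"dz": 0,"wx": 0,"wy": 0,"wz": 0},
    {"dx": 0,"dy": 0,"dz": 0,"wx": 0,"wy": 0,"wz": 0},
    {"dx": 0,"dy": 0,"dz": 0,"wx": 0,"wy": 0,"wz": 0},
    {"dx": 0,"dy": 0,"dz": 0,"wx": 0,"wy": 0,"wz": 0},
    {"dx": 0,"dy": 0,"dz": 0,"wx": 0,"wy": 0,"wz": 0},
    {"dx": 0,"dy": 0,"dz": 0,"wx": 0,"wy": 0,"wz": 0},
    {"dx": 0,"dy": 0,"dz": 0,"wx": 0,"wy": 0,"wz": 0},
    {"dx": 0,"dy": 0,"dz": 0,"wx": 0,"wy": 0,"wz": 0},
    {"dx": 0,"dy": 0,"dz": 0,"wx": 0,"wy": 0,"wz": 0},
    {"dx": 0,"dy": 0,"dz": 0,"wx": 0,"wy": 0,"wz": 0},
    {"dx": 0,"dy": 0,"dz": 0,"wx": 0,"wy": 0,"wz": 0},
    {"dx": 0,"dy": 0,"dz": 0,"wx": 0,"wy": 0,"wz": 0},
    {"dx": 0,"dy": 0,"dz": 0,"wx": 0,"wy": 0,"wz": 0},
    {"dx": 0,"dy": 0,"dz": 0,"wx": 0,"wy": 0,"wz": 0},
    {"dx": 0,"dy": 0,"dz": 0,"wx": 0,"wy": 0,"wz": 0},
    {"dx": 0,"dy": 0,"dz": 0,"wx": 0,"wy": 0,"wz": 0},
    {"dx": 0,"dy": 0,"dz": 0,"wx": 0,"wy": 0,"wz": 0},
    {"dx": 0,"dy": 0,"dz": 0,"wx": 0,"wy": 0,"wz": 0},
    {"dx": 0,"dy": 0,"dz": 0,"wx": 0,"wy": 0,"wz": 0},
  ],
)

```text
time_s: 19.65
tcp_pos: [0.4696, -0.1666, 0.2943]
eef_rot: [-109.3, 89.6, 179.6]
contact_force: [0.5, -0.5, -0.5]
gripper_width: 0.0482
```

```bash
python3 snap.py 7;python3 g.py
```

```text
top crop origin [351 235]
scene crop origin [283  73]
t 19.75 tcp [ 0.4696 -0.1666  0.2943] yaw -1.2404 tilt -0.0065 -0.0023 F [-0.    0.14 -0.26] M [-0.093 -0.003 -0.021] w 0.0481 j [   3.1    1.9  -15.5   -0.   -73.  -164.2]
```

View pics/scene_7.png

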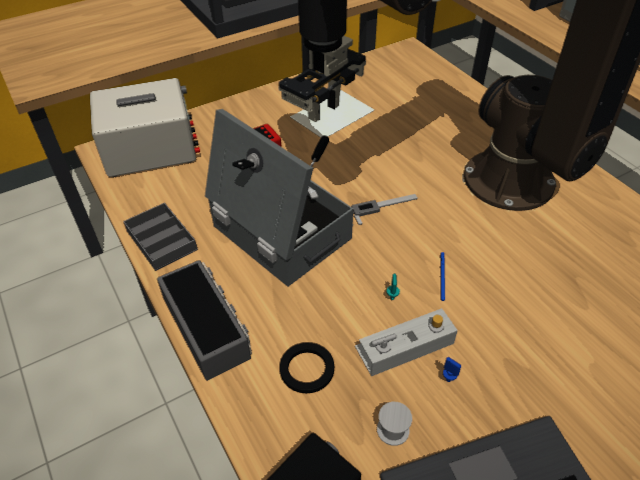

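View pics/top_7.png

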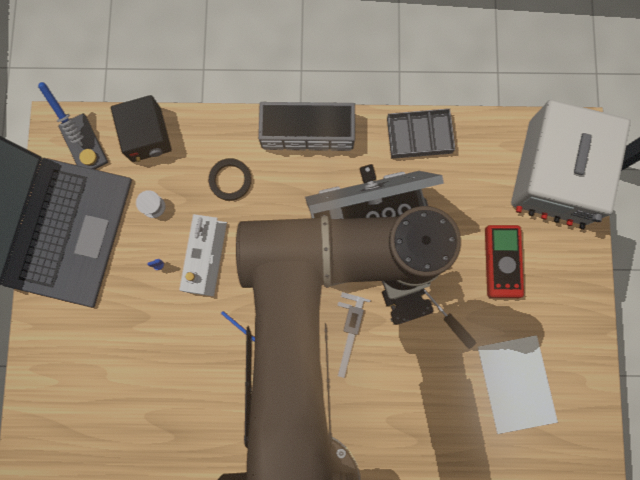

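Call:
arm_command(
  plan=[
    {"dx": 0,"dy": 0,"dz": 0,"wx": 0,"wy": 0,"wz": 0},
    {"dx": 0,"dy": 0,"dz": 0,"wx": 0,"wy": 0,"wz": 0},
    {"dx": 0,"dy": 0,"dz": 0,"wx": 0,"wy": 0,"wz": 0},
    {"dx": 0,"dy": 0,"dz": 0,"wx": 0,"wy": 0,"wz": 0},
    {"dx": 0,"dy": 0,"dz": 0,"wx": 0,"wy": 0,"wz": 0},
    {"dx": 0,"dy": 0,"dz": 0,"wx": 0,"wy": 0,"wz": 0},
    {"dx": 0,"dy": 0,"dz": 0,"wx": 0,"wy": 0,"wz": 0},
    {"dx": 0,"dy": 0,"dz": 0,"wx": 0,"wy": 0,"wz": 0},
    {"dx": 0,"dy": 0,"dz": 0,"wx": 0,"wy": 0,"wz": 0},
    {"dx": 0,"dy": 0,"dz": 0,"wx": 0,"wy": 0,"wz": 0},
    {"dx": 0,"dy": 0,"dz": 0,"wx": 0,"wy": 0,"wz": 0},
    {"dx": 0,"dy": 0,"dz": 0,"wx": 0,"wy": 0,"wz": 0},
    {"dx": 0,"dy": 0,"dz": 0,"wx": 0,"wy": 0,"wz": 0},
    {"dx": 0,"dy": 0,"dz": 0,"wx": 0,"wy": 0,"wz": 0},
    {"dx": 0,"dy": 0,"dz": 0,"wx": 0,"wy": 0,"wz": 0},
    {"dx": 0,"dy": 0,"dz": 0,"wx": 0,"wy": 0,"wz": 0},
  ],
)

```text
time_s: 21.08
tcp_pos: [0.4696, -0.1666, 0.2943]
eef_rot: [-110.0, 89.6, 179.0]
contact_force: [-0.3, 0.5, 0.4]
gripper_width: 0.048
```

```bash
python3 snap.py 8;python3 - <<'E'
from h import *
a,b,z=[np.load(f"scene_{k}.npz")for k in("7","8")]+[np.load("scene0.npz")]
d=np.abs(a["p"].astype(int)-b["p"]).max(2);d[:140,260:]=0;print("moving px 7->8",(d>40).sum())
# other things vs start: caliper, ring, spool, keys
d=np.abs(z["p"].astype(int)-b["p"]).max(2)>45
for n,s in dict(ring=(335,400,270,345),spool=(395,450,370,420),rack=(305,375,350,465),lookalikes=(250,385,380,470),caliper=(190,220,357,420)).items(): print(n,d[s[0]:s[1],s[2]:s[3]].sum())
# lid angle from depth
K,R,t=cam("scene");D=b["d"];v,u=np.mgrid[160:240:3,225:290:3];P=(np.linalg.inv(K)@np.stack([u.ravel(),v.ravel(),np.ones(u.size)]))*D[160:240:3,225:290:3].ravel();W=(R.T@(P-t[:,None])).T
W=W[D[160:240:3,225:290:3].ravel()>0]
best=None;rng=np.random.default_rng(0)
for _ in range(300):
    q=W[rng.choice(len(W),3,False)];n=np.cross(q[1]-q[0],q[2]-q[0]);n/=np.linalg.norm(n)+1e-9
    i=np.abs((W-q[0])@n)<.005
    if best is None or i.sum()>best[0]: best=(i.sum(),i)
q=W[best[1]];n=np.linalg.svd(q-q.mean(0))[2][2];print("lid angle",np.arccos(abs(n[2])),best[0],len(W))
E
```

```text
top crop origin [351 235]
scene crop origin [283  73]
moving px 7->8 0
ring 0
spool 0
rack 281
lookalikes 281
caliper 0
lid angle 1.252734555248221 521 593
```

```bash
python3 - <<'E'
import cv2,numpy as np
a,b=[cv2.imread(f"pics/{k}.png")[260:400,340:500] for k in("scene0","scene_8")]
cv2.imwrite("pics/cmp.png",cv2.resize(np.hstack([a,b]),None,fx=2.5,fy=2.5))
E
```

```text
(no output)
```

View pics/cmp.png

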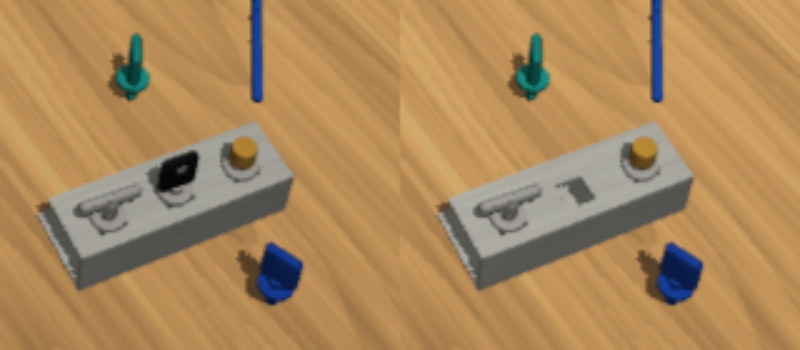

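Before and after, the only change at the rack is the missing black key. Everything else there is where it was.

```bash
python3 -c "
from plant import r
print(r.close_job())"
```

```text
the job is handed in; nothing more can be done
None
```

The case is unlocked and its lid has risen fully open by itself. The black-headed key is still in the lock. I handed the job in at about 21 s of the allowed 72 s.

- **Insertion:** I took the key from the middle of the rack, aligned it with the notch angle seen in the pictures (about 0.35 rad), and lowered it in small steps. The bit dropped through the notch on the first try. The collar seated with a brief push of about 17 N, under the 40 N limit.
- **Turn:** I turned the key clockwise by about 1.6 rad, then let go, lifted clear and backed off.
- **Last checks:**
  - The lid measured 1.25 rad open, which is its stop, and nothing moved between the last two pictures.
  - The arm was reading no contact force beyond sensor noise.
  - The ring, spool and caliper matched the starting picture. At the rack only the black key was gone; the other two keys and the look-alikes looked unmoved.
  - I saw nothing out of place around the multimeter and screwdriver in the final overhead view, but did not compare them pixel by pixel.
- **What disagreed:**
  - My first fits of the key's yaw from the images did not agree with each other. I used about -0.125 rad, from the depth data and the rack's edges, and the grasp confirmed it.
  - The two cameras differed by up to about 2 mm on the lock's position, so I used values between the two, and that was close enough for the key to go straight in.

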